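# Pack the high-voltage test kit into its transit case

## Robot

A 6-joint arm with a two-finger parallel gripper is mounted at the origin on the work surface. World frame = base frame: x ahead of the robot, y to its left, z up, the work surface at z = 0. Lengths are in m, angles in rad, forces in N, time in s.
With the tool pointing down it reaches from about 0.35 to 0.775 m from the base axis. Payload 5.5 kg.
Tool frame: the origin (TCP) lies at the very end of the fingers, on their centre line; the grasp point (between the pads) lies 19 mm behind it (env.grip_depth is the distance from the TCP to the grasp point, in m); z points along the fingers, y is the direction in which the jaws open and shut (so a half turn about z gives the same grasp; the last joint's range is limited). The gripper opens to 85 mm and grips with 20 to 120 N. Pads are 22 mm wide; open, the fingers measure 114 mm over their backs; the gripper's body (76 mm by 85 mm) begins 54 mm behind the grasp point. The pads swing forward as they close: fully open they stand 13 mm farther back than shut.
Start: joints at [1.202, 0.313, 0.046, 1.304, 0, 1.431], TCP at [0.13, 0.56, 0.231] pointing down, gripper open.
Joint ranges: [-2.76, 2.76], [-0.86, 1.69], [-1.03, 1.26], [-2.2, 2.34], [-1.47, 1.5], [-3.14, 3.14]. Speed limits (rad/s): [2.57, 2.57, 3.14, 3.14, 3.14, 3.14].

## Interface

Orientations are given as a unit quaternion [w, x, y, z].
In Python, from workcell import env gives the robot as it stands.
- The arm moves only by the tool step_arm, never from a script. Its argument "series" is a list of rows, each a list of 3 entries, a list of its own where there are three numbers: the shift along the world's x, y, z in cm, then the turn about the world's z in rad, then the closure in counts, from 0 (fully open) to 255 (shut). A call has 1 to 5 rows; each row is the pose to reach, as a shift and turn from the pose measured when the call began; what a row does not reach only later rows make up. A row lasts 1/8 s, in which the tool goes at most 62.5 mm and 10.7 degrees, less where a joint would pass 70% of its speed; a pose out of reach is approached as far as the arm can. A call with a gripper value outside its range is refused whole. The fingers move at their own pace and stop on an object; "newtons" is the grip in N (left out, the last holds). Time passes only in rows, so rows that repeat a pose let the fingers close. It gives the time, the measured TCP pose, the force and the opening at its end, in the units of the state.
- env.get_state(): the state, without advancing time (a new reading comes with each control period).
- env.read_camera(name): name is "scene" or "top" or "wrist"; returns a dict with "frame" (480x640x3 uint8, red, green, blue), "vertical_fov" (degrees; the focal length in pixels is half the picture's height over the tangent of half this angle, whatever the lens; pixels are square), "cx", "cy" (the principal point, pixels), "camera_from_world" (4x4, takes a point from world to camera coordinates). Camera axes: x right, y down, z forward; pixel columns grow to the right and rows downward; lengths in m; the calibration is good to about 2 mm. A picture is of the moment at which its call begins. There is no depth.
- env.hand_in(): hands the job in, once; it reports no verdict.
The state is a dict: "clock": time; "joint_pos": joint angles; "qvel": joint speeds; "tau": joint torques, N m; "tcp_pos": TCP position; "orientation": TCP orientation; "wrist_force": force on the tool from outside, world axes, zero at the start; "ft_torque": the same for the moment, N m; "finger_gap": finger opening in m.
Only numpy, scipy, OpenCV 4.12 (cv2) and the standard library are available. Lean on these libraries where they do the work, as an engineer would, in place of code of your own. Each camera call takes 0.05 s, during which the arm holds its last target.

## Task

Pack the test kit away: lay every red test tube in the blue case, each in its own bay with the axle pins at both ends fully down in the slots, and put the discharge probe and the round end cap in the accessory compartment, both down on its floor. Then close the lid fully, and after that slide the bolt all the way home over it. Leave the lidded jar and the brass weight where they are.

Things in the scene. Friction and masses are not known exactly. Their poses are not given: they have to be found in the camera images.
- cradle (a point): Midpoint of the two white slotted boards in the open blue case (fixed): where a tube seated in the middle bay has its centre, 47 mm above the bench. Case axes: x the way a stored tube lies (+x away from the compartment), y across the bays towards the lid hinge. Boards 10 mm thick at x = -70, +70 mm; slots at y = -60, 0, +60 mm, 13 mm wide, bottoms 42 mm up, board tops 68 mm up, top 12 mm flared.
- compartment (a point): Floor centre of the accessory compartment, the plain bay at the robot end of the case, 155 mm from the cradle point along the case's -x; axes as the case. Inside 100 mm in x, 220 mm in y; raised floor 26 mm above the bench; divider top 50 mm up. The case's outer walls are 72 mm high, 5 mm thick; inside it is 220 mm wide in y and ends at x = +100 mm from the cradle point.
- lid (a joint): Angle of the flat blue lid, rad: 0 shut, 1.6 to 1.95 standing open at the start, stop at 2.1. Stiff hinge (0.5 N m): it stays where it is left and is pushed shut. 230 mm from hinge to free edge, 315 mm long, 9 mm thick, 0.32 kg. Hinge line: along the case's x, 72 mm above the bench, 115 mm from the cradle point along the case's +y; the lid's inner face is level with it.
- lid_edge (a point): Point on the lid's free edge, at its outer face, 230 mm from the hinge line and 50 mm from the cradle point towards the compartment. Open, the lid stands up to about 0.31 m above the bench, so go round or over it. Axes move with the lid: x along the hinge, -y from hinge to free edge, z out of the outer face.
- bolt (a joint): Travel of the slide bolt, m: 0 drawn back as at the start, 0.035 fully home over the shut lid (stop). It slides along the case's +y, towards the hinge, needs about 2 N, and stays where it is left.
- bolt_knob (a point): Centre of the upright red knob of the slide bolt on the case's long side opposite the hinge: a post 16 mm across, 34 mm tall (17 mm above and below this point), about 108 mm above the bench. Under it a steel bracket 50 x 50 mm. Axes as the case.
- probe_grip (a point): Centre of the black square handle of the discharge probe: handle 70 mm long, 24 x 24 mm, along the probe's x; the point is half-way up, 12 mm above what it lies on, and near its centre of mass. An orange rod and brass tip follow towards +x; the whole is 125 mm long (from 35 mm behind this point to 90 mm ahead). 0.12 kg.
- probe_tip (a point): End of the probe's brass tip, 90 mm from probe_grip along the probe's x.
- cap_mid (a point): Centre of the round end cap, a solid aluminium disc with an orange band on top, 36 mm across and 28 mm tall, standing on its flat side (point 14 mm up). 0.09 kg.
- tube1_mid (a point): Centre of a red test tube: round body 26 mm across between two square end collars (one metal, one black) of 30 x 30 mm whose outer faces are 120 mm apart, with a 10 mm steel axle pin standing 25 mm out of each collar; 170 mm over all, 0.16 kg. Its x runs along the tube; on the bench this point is 15 mm up. May be absent.
- tube1_pinA (a point): Outer end of the axle pin at the metal-collar end of tube1, on its axis, 85 mm from the centre.
- tube1_pinB (a point): Outer end of the axle pin at the black-collar end of tube1, on its axis, 85 mm from the centre.
- tube2_mid (a point): Centre of a red test tube: round body 26 mm across between two square end collars (one metal, one black) of 30 x 30 mm whose outer faces are 120 mm apart, with a 10 mm steel axle pin standing 25 mm out of each collar; 170 mm over all, 0.16 kg. Its x runs along the tube; on the bench this point is 15 mm up. May be absent.
- tube2_pinA (a point): Outer end of the axle pin at the metal-collar end of tube2, on its axis, 85 mm from the centre.
- tube2_pinB (a point): Outer end of the axle pin at the black-collar end of tube2, on its axis, 85 mm from the centre.
- tube3_mid (a point): Centre of a red test tube: round body 26 mm across between two square end collars (one metal, one black) of 30 x 30 mm whose outer faces are 120 mm apart, with a 10 mm steel axle pin standing 25 mm out of each collar; 170 mm over all, 0.16 kg. Its x runs along the tube; on the bench this point is 15 mm up. May be absent.
- tube3_pinA (a point): Outer end of the axle pin at the metal-collar end of tube3, on its axis, 85 mm from the centre.
- tube3_pinB (a point): Outer end of the axle pin at the black-collar end of tube3, on its axis, 85 mm from the centre.
- jar: Bystander: lidded glass jar, 52 mm across, 70 mm tall; origin at the centre of its underside.
- weight: Bystander: brass cylinder, 60 mm across, 45 mm tall; origin at the centre of its underside.
Mind the look-alikes: they are no part of the job. Of the things that look like the part that bears cap_mid, take the one that is farthest from the robot's base at the start.

How it is judged:
On the way, in this order (a step that is already met when the one before it is completed fails the run):
1. every tube is seated in a bay with both pins down, and the probe and the cap lie in the compartment (x of tube1_mid in the frame of cradle between -0.012 and 0.012 m and z of tube1_pinA in the frame of cradle between -0.004 and 0.004 m and z of tube1_pinB in the frame of cradle between -0.004 and 0.004 m and ((y of tube1_pinA in the frame of cradle between -0.066 and -0.054 m and y of tube1_pinB in the frame of cradle between -0.066 and -0.054 m) or (y of tube1_pinA in the frame of cradle between -0.006 and 0.006 m and y of tube1_pinB in the frame of cradle between -0.006 and 0.006 m) or (y of tube1_pinA in the frame of cradle between 0.054 and 0.066 m and y of tube1_pinB in the frame of cradle between 0.054 and 0.066 m)) and x of tube2_mid in the frame of cradle between -0.012 and 0.012 m and z of tube2_pinA in the frame of cradle between -0.004 and 0.004 m and z of tube2_pinB in the frame of cradle between -0.004 and 0.004 m and ((y of tube2_pinA in the frame of cradle between -0.066 and -0.054 m and y of tube2_pinB in the frame of cradle between -0.066 and -0.054 m) or (y of tube2_pinA in the frame of cradle between -0.006 and 0.006 m and y of tube2_pinB in the frame of cradle between -0.006 and 0.006 m) or (y of tube2_pinA in the frame of cradle between 0.054 and 0.066 m and y of tube2_pinB in the frame of cradle between 0.054 and 0.066 m)) and x of tube3_mid in the frame of cradle between -0.012 and 0.012 m and z of tube3_pinA in the frame of cradle between -0.004 and 0.004 m and z of tube3_pinB in the frame of cradle between -0.004 and 0.004 m and ((y of tube3_pinA in the frame of cradle between -0.066 and -0.054 m and y of tube3_pinB in the frame of cradle between -0.066 and -0.054 m) or (y of tube3_pinA in the frame of cradle between -0.006 and 0.006 m and y of tube3_pinB in the frame of cradle between -0.006 and 0.006 m) or (y of tube3_pinA in the frame of cradle between 0.054 and 0.066 m and y of tube3_pinB in the frame of cradle between 0.054 and 0.066 m)) and x of probe_grip in the frame of compartment between -0.05 and 0.05 m and y of probe_grip in the frame of compartment between -0.11 and 0.11 m and x of probe_tip in the frame of compartment between -0.05 and 0.05 m and y of probe_tip in the frame of compartment between -0.11 and 0.11 m and z of probe_grip in the frame of compartment below 0.022 m and z of probe_tip in the frame of compartment below 0.03 m and x of cap_mid in the frame of compartment between -0.05 and 0.05 m and y of cap_mid in the frame of compartment between -0.11 and 0.11 m and z of cap_mid in the frame of compartment below 0.024 m and value of joint lid above 0.5 rad), for 0.2 s.
2. the lid is shut, before the bolt (value of joint lid below 0.03 rad and value of joint bolt below 0.02 m), for 0.2 s.
3. the bolt is home (value of joint bolt above 0.028 m and value of joint lid below 0.03 rad), for 0.2 s.
At the end, for the whole second after the job is handed in: Every tube present lies in a bay with both pins within 4 mm of seated height and 6 mm of the bay line, centred to 12 mm; probe (grip under 22, tip under 30 mm above the floor) and cap (centre under 24 mm) lie within the compartment; lid within 0.03 rad of shut, bolt 28 mm or more home (all of step 3 and x of tube1_mid in the frame of cradle between -0.012 and 0.012 m and z of tube1_pinA in the frame of cradle between -0.004 and 0.004 m and z of tube1_pinB in the frame of cradle between -0.004 and 0.004 m and ((y of tube1_pinA in the frame of cradle between -0.066 and -0.054 m and y of tube1_pinB in the frame of cradle between -0.066 and -0.054 m) or (y of tube1_pinA in the frame of cradle between -0.006 and 0.006 m and y of tube1_pinB in the frame of cradle between -0.006 and 0.006 m) or (y of tube1_pinA in the frame of cradle between 0.054 and 0.066 m and y of tube1_pinB in the frame of cradle between 0.054 and 0.066 m)) and x of tube2_mid in the frame of cradle between -0.012 and 0.012 m and z of tube2_pinA in the frame of cradle between -0.004 and 0.004 m and z of tube2_pinB in the frame of cradle between -0.004 and 0.004 m and ((y of tube2_pinA in the frame of cradle between -0.066 and -0.054 m and y of tube2_pinB in the frame of cradle between -0.066 and -0.054 m) or (y of tube2_pinA in the frame of cradle between -0.006 and 0.006 m and y of tube2_pinB in the frame of cradle between -0.006 and 0.006 m) or (y of tube2_pinA in the frame of cradle between 0.054 and 0.066 m and y of tube2_pinB in the frame of cradle between 0.054 and 0.066 m)) and x of tube3_mid in the frame of cradle between -0.012 and 0.012 m and z of tube3_pinA in the frame of cradle between -0.004 and 0.004 m and z of tube3_pinB in the frame of cradle between -0.004 and 0.004 m and ((y of tube3_pinA in the frame of cradle between -0.066 and -0.054 m and y of tube3_pinB in the frame of cradle between -0.066 and -0.054 m) or (y of tube3_pinA in the frame of cradle between -0.006 and 0.006 m and y of tube3_pinB in the frame of cradle between -0.006 and 0.006 m) or (y of tube3_pinA in the frame of cradle between 0.054 and 0.066 m and y of tube3_pinB in the frame of cradle between 0.054 and 0.066 m)) and x of probe_grip in the frame of compartment between -0.05 and 0.05 m and y of probe_grip in the frame of compartment between -0.11 and 0.11 m and x of probe_tip in the frame of compartment between -0.05 and 0.05 m and y of probe_tip in the frame of compartment between -0.11 and 0.11 m and z of probe_grip in the frame of compartment below 0.022 m and z of probe_tip in the frame of compartment below 0.03 m and x of cap_mid in the frame of compartment between -0.05 and 0.05 m and y of cap_mid in the frame of compartment between -0.11 and 0.11 m and z of cap_mid in the frame of compartment below 0.024 m); the robot touches nothing.
It fails at once if the jar or the brass weight is moved more than 5 cm (distance of any of jar, weight from where it was at the start of the episode above 0.05 m).
Of tube1, tube2, tube3 only 2 to 3 are there at a start; the rules pass over those that are not, and their reading is None.
At some moment in a run one of tube1, tube2, tube3, probe, cap may be knocked a few centimetres aside while the robot is not near it.
Once in a run the grip may slacken for a moment while it holds something.
It also fails if it takes over 208 s, if anything falls off the work surface, if the arm or the gripper's body presses on something with over 40 N, if the wrist force passes 120 N, or if a joint passes its speed limit or range.

## Working session

There is one attempt and no reset: what is moved stays moved. The work goes in short steps, Python scripts to look and compute and a tool call to move; the robot and the scene stay as the last step left them, time stands still between calls to the robot, and variables do not carry over. Pictures are saved under pics/ and viewed, and the job is handed in when it is done.

Besides the shell and the picture viewer there is one more tool, called after "Request:" as name(argument=value, ...), one argument or row to a line, values as JSON. step_arm: Moves the arm, as the interface text tells. Its arguments: {"type":"object","properties":{"series":{"type":"array"},"newtons":{"type":"number"}},"required":["series"]}

```bash
ls -la; mkdir -p pics
cat > h.py <<'E'
import numpy as np, cv2
from workcell import env
def cam(n):
    return env.read_camera(n)
def save(c,name): cv2.imwrite('pics/'+name,cv2.cvtColor(c['frame'],cv2.COLOR_RGB2BGR))
def K(c):
    f=240/np.tan(np.radians(c['vertical_fov'])/2); return f
def ray(c,u,v):
    f=K(c); d=np.array([(u-c['cx'])/f,(v-c['cy'])/f,1.]); T=np.array(c['camera_from_world']); R=T[:3,:3]; 
    return -R.T@T[:3,3], R.T@d
def onz(c,u,v,z):
    o,d=ray(c,u,v); return o+d*(z-o[2])/d[2]
def proj(c,p):
    T=np.array(c['camera_from_world']); q=T[:3,:3]@np.array(p)+T[:3,3]; f=K(c)
    return np.array([c['cx']+f*q[0]/q[2],c['cy']+f*q[1]/q[2]])
def tri(rays):
    A=np.zeros((3,3));b=np.zeros(3)
    for o,d in rays:
        d=d/np.linalg.norm(d);P=np.eye(3)-np.outer(d,d);A+=P;b+=P@o
    p=np.linalg.solve(A,b)
    res=[np.linalg.norm((np.eye(3)-np.outer(d,d)/(d@d))@(p-o)) for o,d in rays]
    return p,res
E
python3 - <<'E'
from h import *
s=env.get_state();print({k:np.round(v,3) for k,v in s.items()})
for n in ['scene','top','wrist']:
    c=cam(n);save(c,n+'0.png');print(n,c['vertical_fov'],c['cx'],c['cy']);print(np.round(c['camera_from_world'],3), [k for k in c])
E
```

```text
total 12
drwxr-xr-x  3 agent agent 4096 Dec  7 13:23 .
drwxr-xr-x 23 root  root  4096 Dec  7 13:22 ..
drwxr-xr-x  2 agent agent 4096 Dec  7 13:23 pics
{'clock': np.float64(0.0), 'joint_pos': array([ 1.202,  0.314,  0.045,  1.304, -0.   ,  1.431]), 'qvel': array([ 0.   , -0.002,  0.   , -0.001, -0.   , -0.001]), 'tau': array([ 1.0000e-03, -4.8062e+01,  2.9853e+01,  1.9000e-02,  0.0000e+00,
        0.0000e+00]), 'tcp_pos': array([0.13, 0.56, 0.23]), 'orientation': array([-0.   ,  0.114,  0.993, -0.001]), 'wrist_force': array([ 0.098,  0.014, -0.515]), 'ft_torque': array([0.029, 0.07 , 0.044]), 'finger_gap': np.float64(0.085)}
scene 57.93743735275755 316.5305374518329 244.87535321693886
[[ 0.853  0.522  0.015 -0.408]
 [ 0.349 -0.548 -0.76  -0.161]
 [-0.389  0.653 -0.65   1.144]
 [ 0.     0.     0.     1.   ]] ['frame', 'vertical_fov', 'cx', 'cy', 'camera_from_world']
top 53.30550168419909 319.9076533119353 246.01154322311461
[[-1.000e-03 -1.000e+00  1.700e-02 -9.500e-02]
 [-9.890e-01 -2.000e-03 -1.450e-01  5.220e-01]
 [ 1.450e-01 -1.700e-02 -9.890e-01  1.077e+00]
 [ 0.000e+00  0.000e+00  0.000e+00  1.000e+00]] ['frame', 'vertical_fov', 'cx', 'cy', 'camera_from_world']
wrist 61.45431914411724 320.8249954234907 241.6165133598669
[[ 0.228  0.974 -0.003 -0.573]
 [ 0.932 -0.217  0.289 -0.038]
 [ 0.28  -0.069 -0.957  0.381]
 [ 0.     0.     0.     1.   ]] ['frame', 'vertical_fov', 'cx', 'cy', 'camera_from_world']
```

View pics/scene0.png

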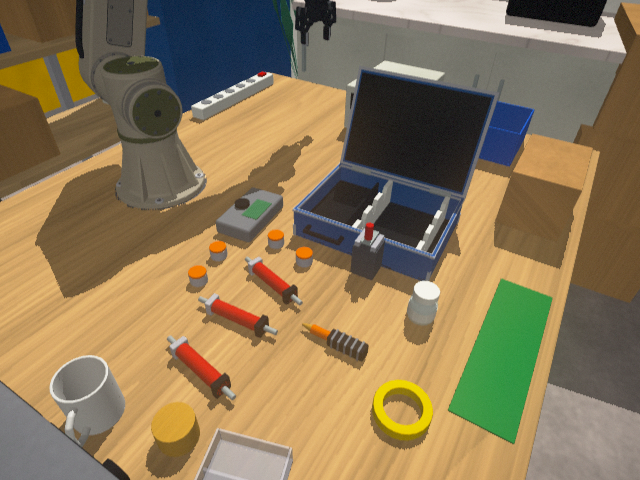

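View pics/top0.png

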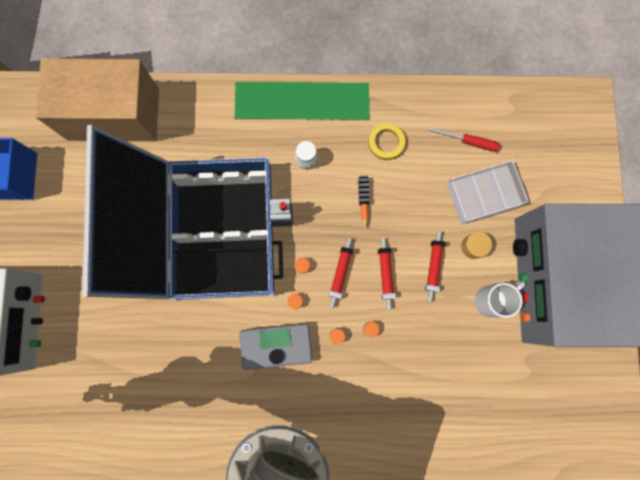

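View pics/wrist0.png

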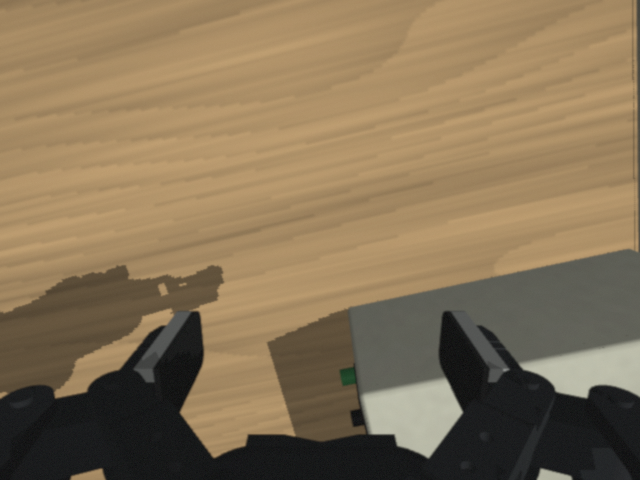

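Three tubes and one probe lie to the right of the case. There are four orange caps, and the one at (303,265) in top looks farthest from the base. I'll enlarge the pictures to measure.

Run:
```python
from h import *
t=cv2.imread('pics/top0.png');s=cv2.imread('pics/scene0.png')
cv2.imwrite('pics/t_case.png',cv2.resize(t[140:315,70:300],None,fx=3.4,fy=3.4,interpolation=cv2.INTER_CUBIC))
cv2.imwrite('pics/s_case.png',cv2.resize(s[60:290,280:510],None,fx=2.6,fy=2.6,interpolation=cv2.INTER_CUBIC))
cv2.imwrite('pics/t_obj.png',cv2.resize(t[160:360,270:460],None,fx=3,fy=3,interpolation=cv2.INTER_CUBIC))
```

```text
(no output)
```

View pics/t_case.png

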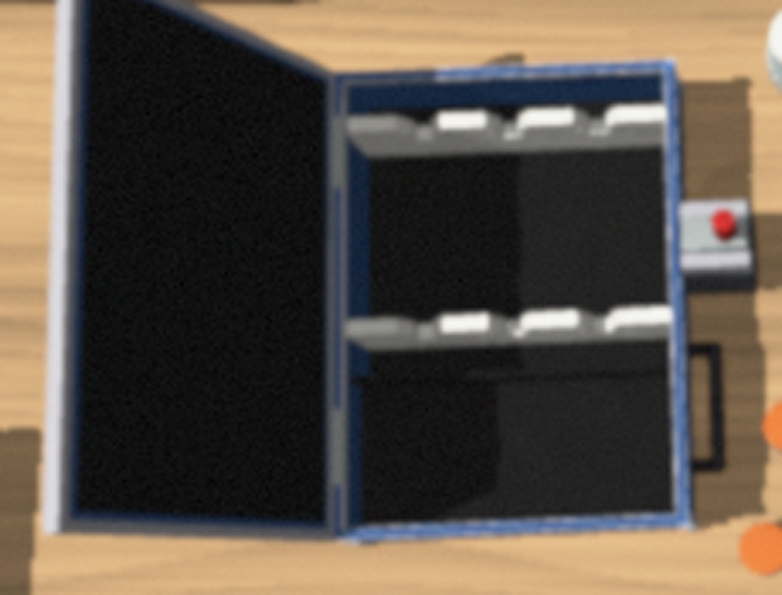

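View pics/s_case.png

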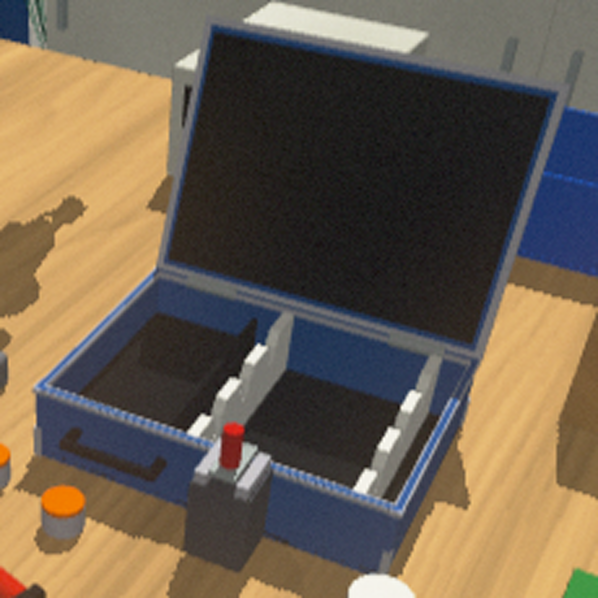

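View pics/t_obj.png

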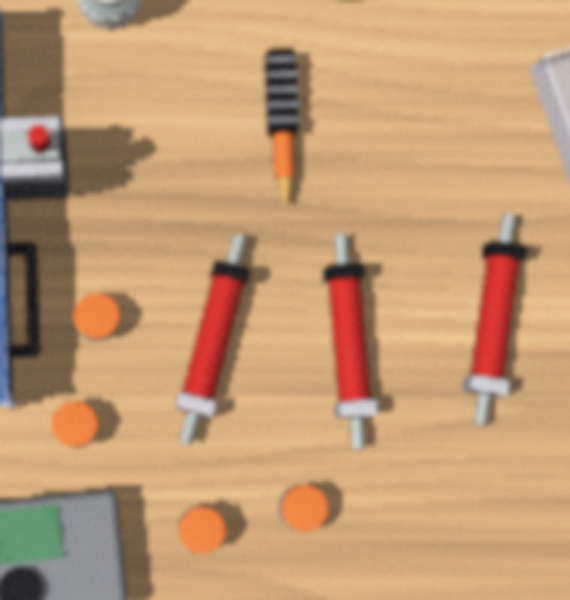

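In the top picture the case rim corners sit at about (268.5,158.5), (273,295) and (171.5,299), and the red knob at (283,206). The scene picture has the rim front corners at about (295,209) and (434,257).

```bash
cat > m0.py <<'E'
from h import *
t=cam('top');s=cam('scene')
T=lambda u,v:(u/3.4+70,v/3.4+140)
S=lambda u,v:(u/2.6+280,v/2.6+60)
P={'farR':((676,64),(400,512)),'nearR':((691,527),(40,388)),}
for k,(a,b) in P.items():
    a=T(*a);b=S(*b)
    print(k,np.round(tri([ray(t,*a),ray(s,*b)]),4), onz(t,*a,.072).round(4),onz(s,*b,.072).round(4))
print('nearL',onz(t,*T(345,540),.072).round(4))
hsvt=cv2.cvtColor(t['frame'],cv2.COLOR_RGB2HSV);hsvs=cv2.cvtColor(s['frame'],cv2.COLOR_RGB2HSV)
def blobs(h,lo,hi,amin=15):
    m=cv2.inRange(h,np.array(lo),np.array(hi))
    n,l,st,ce=cv2.connectedComponentsWithStats(m)
    return [(ce[i].round(1),st[i][4]) for i in range(1,n) if st[i][4]>=amin],l
for nm,h,c in(('top',hsvt,t),('scene',hsvs,s)):
  for col,lo,hi,z in(('orange',(8,200,150),(17,255,255),.028),('red',(0,150,100),(5,255,255),.015)):
    for ce,a in blobs(h,lo,hi,10)[0]:
        print(nm,col,ce,a,onz(c,*ce,z).round(3), np.linalg.norm(onz(c,*ce,z)[:2]).round(3))
E
python3 m0.py
```

```text
Traceback (most recent call last):
  File "m0.py", line 8, in <module>
    print(k,np.round(tri([ray(t,*a),ray(s,*b)]),4), onz(t,*a,.072).round(4),onz(s,*b,.072).round(4))
            ~~~~~~~~^^^^^^^^^^^^^^^^^^^^^^^^^^^^^^
ValueError: setting an array element with a sequence. The requested array has an inhomogeneous shape after 1 dimensions. The detected shape was (2,) + inhomogeneous part.
```

```bash
sed -i 's/    return p,res/    return np.round(p,4).tolist(),np.round(res,4).tolist()/; ' h.py; sed -i 's/np.round(tri(\(.*\)),4), onz(t,\*a,.072)/tri(\1), onz(t,*a,.072)/' m0.py; python3 m0.py
```

```text
farR ([0.7237, 0.025, 0.0711], [0.0018, 0.0018]) [0.7217 0.0241 0.072 ] [0.7252 0.0254 0.072 ]
nearR ([0.4103, 0.0124, 0.0692], [0.004, 0.004]) [0.4071 0.0097 0.072 ] [0.4153 0.012  0.072 ]
nearL [0.3987 0.2347 0.072 ]
top red [481.  142.4] 335 [ 0.786 -0.494  0.015] 0.928
top red [282.5 205.7] 32 [ 0.624 -0.005  0.015] 0.624
top red [434.8 264.4] 411 [ 0.482 -0.369  0.015] 0.607
top red [340.8 271.3] 401 [ 0.465 -0.145  0.015] 0.487
top red [386.  272.2] 409 [ 0.463 -0.252  0.015] 0.527
top red [525.3 297. ] 39 [ 0.405 -0.581  0.015] 0.708
top red [ 36.7 299. ] 38 [0.4   0.563 0.015] 0.691
scene orange [275.4 234.5] 133 [ 0.396 -0.039  0.028] 0.398
scene orange [217.1 246.4] 155 [ 0.316 -0.138  0.028] 0.345
scene orange [303.8 252.4] 162 [ 0.48  -0.056  0.028] 0.484
scene orange [196.6 271.4] 177 [ 0.333 -0.217  0.028] 0.397
scene orange [319.4 331. ] 153 [ 0.614 -0.213  0.028] 0.65
scene red [261.6  73.9] 23 [-0.255  0.775  0.015] 0.815
scene red [368.8 230.8] 119 [0.557 0.098 0.015] 0.565
scene red [270.4 276.2] 352 [ 0.455 -0.14   0.015] 0.476
scene red [234.6 311.4] 410 [ 0.454 -0.249  0.015] 0.517
scene red [198.2 362.4] 597 [ 0.474 -0.365  0.015] 0.598
```

The measurements match the text: rim height 0.070, tubes about 0.46 to 0.48 m out in x, and the farthest cap at (0.48,-0.056), r=0.48. Case yaw is about 0.044 rad. I'll rise over the lid and look from above with the wrist camera.

Request:
step_arm(
  series=[
    [[0, 0, 6], 0.0, 0],
    [[0, 0, 12], 0.1, 0],
    [[0, 0, 18], 0.2, 0],
    [[3, -5, 19], 0.22, 0],
    [[6, -10, 19], 0.22, 0],
  ],
  newtons=40,
)

```text
clock: 0.98
tcp_pos: [0.1914, 0.4602, 0.4224]
orientation: [0.001, 0.003, 1.0, 0.001]
wrist_force: [1.1, -0.1, -0.1]
finger_gap: 0.0855
```

Request:
step_arm(
  series=[
    [[4, -5, 0], 0, 0],
    [[8, -9, 0], 0, 0],
    [[12, -13, 0], 0, 0],
    [[16, -17, 0], 0, 0],
    [[20, -21, 0], 0, 0],
  ],
)

```text
clock: 1.6
tcp_pos: [0.3924, 0.2487, 0.4227]
orientation: [0.001, 0.003, 1.0, 0.001]
wrist_force: [1.4, 1.0, -0.5]
finger_gap: 0.0854
```

Request:
step_arm(
  series=[
    [[4, -4, 0], 0, 0],
    [[8, -8, 0], 0, 0],
    [[11, -12, 0], 0, 0],
    [[11, -15, 0], 0, 0],
    [[11, -15, 0], 0, 0],
  ],
)

```text
clock: 2.22
tcp_pos: [0.5028, 0.0968, 0.4224]
orientation: [0.001, 0.005, 1.0, 0.001]
wrist_force: [-0.4, 1.0, -0.0]
finger_gap: 0.0856
```

Run:
```python
from h import *
c=cam('wrist');save(c,'w1.png');np.save('w1.npy',c,allow_pickle=True)
c=cam('scene');np.save('s1.npy',c,allow_pickle=True);c=cam('top');np.save('t1.npy',c,allow_pickle=True)
```

```text
(no output)
```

View pics/w1.png

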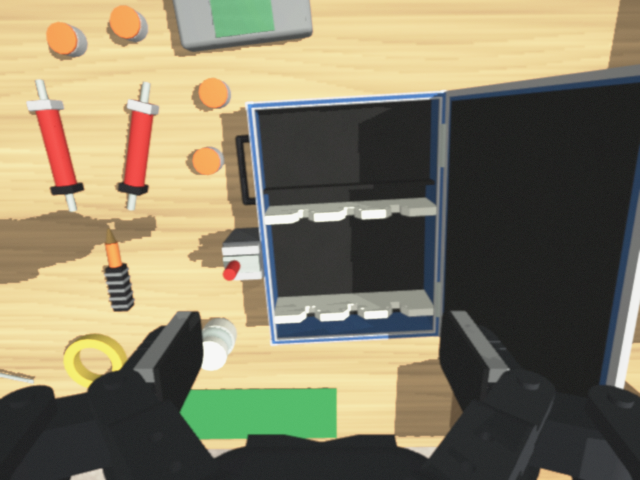

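The wrist picture shows the whole case. The boards are at rows ~210 and ~305, the knob at (232,270), and tubes, probe and caps on the left. I'll zoom in on the slots and corners.

Run:
```python
import cv2
t=cv2.imread('pics/w1.png')
cv2.imwrite('pics/w1a.png',cv2.resize(t[190:350,215:450],None,fx=3.4,fy=3.4,interpolation=cv2.INTER_CUBIC))
cv2.imwrite('pics/w1b.png',cv2.resize(t[80:230,230:465],None,fx=3.4,fy=3.4,interpolation=cv2.INTER_CUBIC))
```

```text
(no output)
```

View pics/w1a.png

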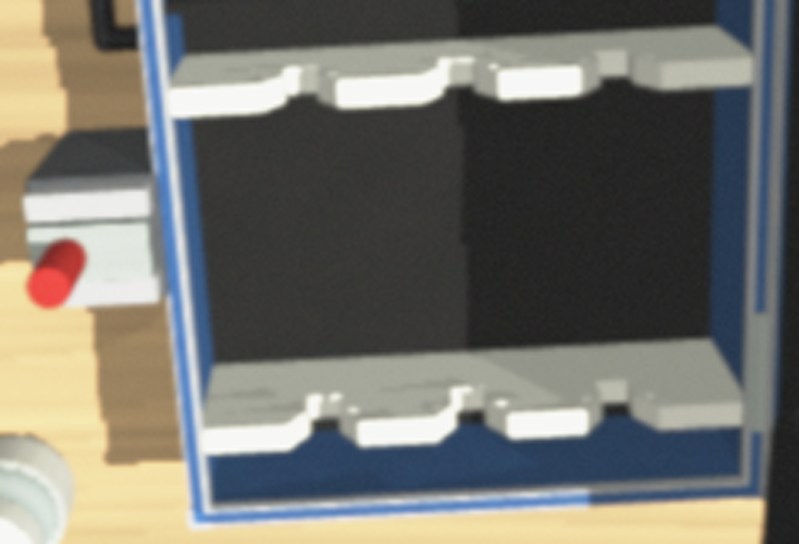

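View pics/w1b.png

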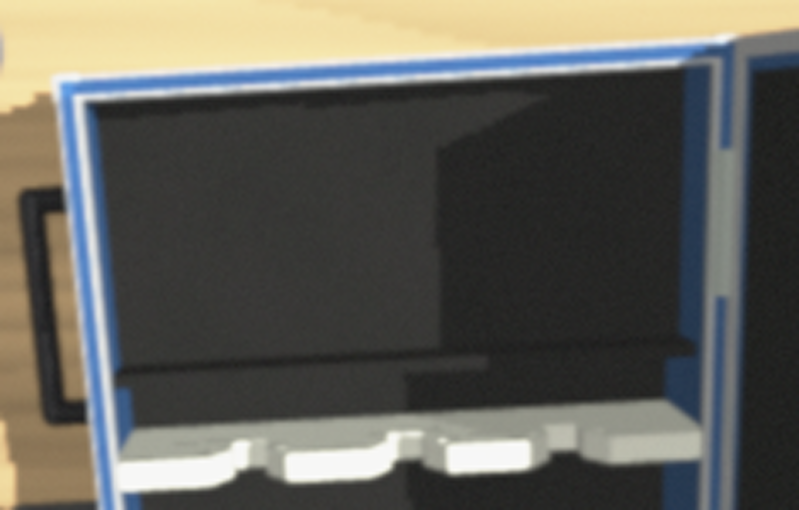

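```bash
cat > m1.py <<'E'
from h import *
w=np.load('w1.npy',allow_pickle=True).item();s=np.load('s1.npy',allow_pickle=True).item();t=np.load('t1.npy',allow_pickle=True).item()
A=lambda u,v:(u/3.4+215,v/3.4+190)
B=lambda u,v:(u/3.4+230,v/3.4+80)
T=lambda u,v:(u/3.4+70,v/3.4+140)
S=lambda u,v:(u/2.6+280,v/2.6+60)
obs={'farR':[(w,A(192,522)),(t,T(676,64)),(s,S(400,512))],'nearR':[(w,B(57,82)),(t,T(691,527)),(s,S(40,388))],'nearL':[(w,B(733,42)),(t,T(345,540))]}
for k,o in obs.items():
    print(k,tri([ray(c,*p) for c,p in o]),[onz(c,*p,.072).round(4)[:2].tolist() for c,p in o])
print('farL',onz(w,*A(765,495),.072))
pts=[];mod=[]
for (u,v),m in zip([(325,428),(475,420),(613,412)],[-60,0,60]):
    p=onz(w,*A(u,v),.068);print('far',m,p.round(4));pts.append(p)
for (u,v),m in zip([(310,95),(465,85),(611,75)],[-60,0,60]):
    p=onz(w,*A(u,v),.068);print('near',m,p.round(4));pts.append(p)
pts=np.array(pts)
d=(pts[:3]-pts[3:]);print('yaw',np.arctan2(d[:,1],d[:,0]),np.linalg.norm(d,axis=1),'centre',pts.mean(0))
print('knob',tri([ray(w,230,271+.0),ray(t,70+724/3.4,140+222/3.4),ray(s,280+233/2.6,60+432/2.6)]))
E
python3 m1.py
```

```text
farR ([0.7242, 0.0251, 0.0718], [0.0014, 0.0025, 0.0011]) [[0.7255, 0.0256], [0.7217, 0.0241], [0.7252, 0.0254]]
nearR ([0.4109, 0.0118, 0.07], [0.0008, 0.0042, 0.0038]) [[0.4117, 0.0117], [0.4071, 0.0097], [0.4153, 0.012]]
nearL ([0.3998, 0.2463, 0.0427], [0.003, 0.003]) [[0.4014, 0.2409], [0.3987, 0.2347]]
farL [0.71595531 0.25788724 0.072     ]
far -60 [0.6859 0.0804 0.068 ]
far 0 [0.6831 0.1405 0.068 ]
far 60 [0.6802 0.1956 0.068 ]
near -60 [0.5487 0.0773 0.068 ]
near 0 [0.5455 0.135  0.068 ]
near 60 [0.5424 0.189  0.068 ]
yaw [0.02205782 0.04011399 0.04768183] [0.13725218 0.13764666 0.1379883 ] centre [0.61429361 0.13630468 0.068     ]
knob ([0.6006, -0.0121, 0.1189], [0.0008, 0.0005, 0.0011])
```

Case pose: cradle (0.615,0.136), yaw 0.044. Next I'll look at the tubes from above.

Request:
step_arm(
  series=[
    [[-1, -6, 0], 0, 0],
    [[-2, -12, 0], 0, 0],
    [[-3, -18, -2], 0, 0],
    [[-5, -24, -4], 0, 0],
    [[-6, -29, -6], 0, 0],
  ],
)

```text
clock: 3.0
tcp_pos: [0.4419, -0.1912, 0.363]
orientation: [0.002, 0.002, 1.0, 0.001]
wrist_force: [0.0, -0.8, -0.8]
finger_gap: 0.0854
```

Request:
step_arm(
  series=[
    [[0, -3, 0], 0, 0],
    [[0, -3, 0], 0, 0],
  ],
)

```text
clock: 3.25
tcp_pos: [0.4419, -0.2219, 0.3625]
orientation: [0.002, 0.003, 1.0, 0.002]
wrist_force: [-0.8, 0.3, 0.1]
finger_gap: 0.0853
```

Run:
```python
from h import *
c=cam('wrist');save(c,'w2.png');np.save('w2.npy',c,allow_pickle=True)
c=cam('scene');np.save('s2.npy',c,allow_pickle=True);save(c,'s2.png');c=cam('top');np.save('t2.npy',c,allow_pickle=True)
```

```text
(no output)
```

View pics/w2.png

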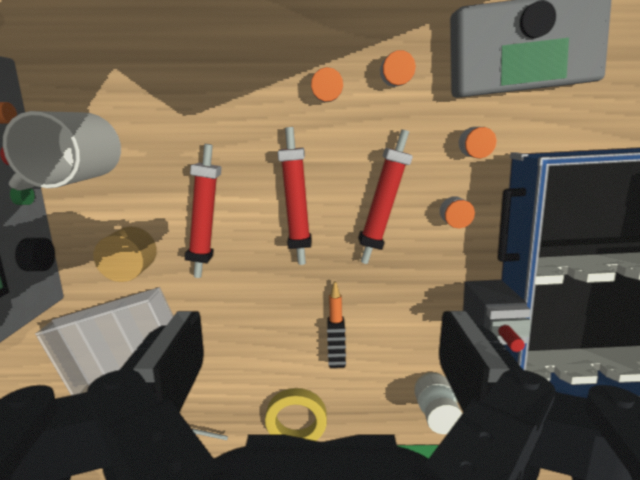

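In the wrist view the tubes are at (202,212), (296,198) and (384,198). The probe handle is at (337,342) with its tip at (335,282), and the target cap is at (460,213).

```bash
cat > m2.py <<'E'
from h import *
import sys
def tubes(c,amin=250):
    h=cv2.cvtColor(c['frame'],cv2.COLOR_RGB2HSV)
    m=cv2.inRange(h,(0,150,60),(5,255,255))|cv2.inRange(h,(175,150,60),(180,255,255))
    n,l,st,ce=cv2.connectedComponentsWithStats(m); out=[]
    for i in range(1,n):
        if st[i][4]<amin: continue
        mm=(l==i).astype(np.uint8)
        mom=cv2.moments(mm,True); 
        r=cv2.minAreaRect(cv2.findContours(mm,cv2.RETR_EXTERNAL,cv2.CHAIN_APPROX_NONE)[0][0])
        bp=cv2.boxPoints(r); 
        # long axis mid-ends
        e=[(bp[k]+bp[(k+1)%4])/2 for k in range(4)]
        L=[np.linalg.norm(e[0]-e[2]),np.linalg.norm(e[1]-e[3])]
        ends=(e[0],e[2]) if L[0]>L[1] else (e[1],e[3])
        out.append((np.array(r[0]),ends,st[i][4],max(L),min(L)))
    return out
if __name__=='__main__':
  n=sys.argv[1]
  w,s,t=[np.load(k+n+'.npy',allow_pickle=True).item() for k in 'wst']
  R={k:[] for k in 'wst'}
  for k,c in zip('wst',(w,s,t)):
    for ce,en,a,L,W in tubes(c):
        if L/W<2: continue
        p=onz(c,*ce,.015);q=[onz(c,*e,.015) for e in en];d=q[1]-q[0]
        if d[0]<0:d=-d
        R[k].append((p,ce))
        print(k,ce.round(1),a,p.round(4),'yaw',np.arctan2(d[1],d[0]).round(3),'len',np.linalg.norm(d).round(3))
  for p,ce in R['w']:
    rs=[ray(w,*ce)]
    for k,c in(('s',s),('t',t)):
        b=[x for x in R[k] if np.linalg.norm(x[0]-p)<.03]
        if b: rs.append(ray(c,*b[0][1]))
    if len(rs)>1: print('tri',tri(rs))
E
python3 m2.py 2
python3 - <<'E'
from h import *
import os
w,s,t=[np.load(''+k+'2.npy',allow_pickle=True).item() for k in 'wst']
for nm,c in(('w',w),('s',s),('t',t)):
    h=cv2.cvtColor(c['frame'],cv2.COLOR_RGB2HSV); m=cv2.inRange(h,(6,180,120),(16,255,255))
    n,l,st,ce=cv2.connectedComponentsWithStats(m)
    for i in range(1,n):
        if st[i][4]>60: print(nm,ce[i].round(1),st[i][4],onz(c,*ce[i],.028).round(4))
E
```

```text
w [295.6 199.9] 1561 [ 0.4642 -0.2535  0.015 ] yaw 0.071 len 0.099
w [383.  199.9] 1574 [ 0.4649 -0.146   0.015 ] yaw -0.267 len 0.099
w [202.1 215.3] 1553 [ 0.4828 -0.3704  0.015 ] yaw -0.165 len 0.098
w [511.4 337.6] 334 [0.6576 0.0375 0.015 ] yaw 0.635 len 0.047
s [270.3 277. ] 338 [ 0.4561 -0.1415  0.015 ] yaw -0.257 len 0.099
s [234.7 312.8] 420 [ 0.4559 -0.2513  0.015 ] yaw 0.063 len 0.099
s [197.1 363. ] 620 [ 0.4729 -0.3673  0.015 ] yaw -0.164 len 0.097
t [340.9 271.1] 407 [ 0.4657 -0.1449  0.015 ] yaw -0.264 len 0.096
tri ([0.4617, -0.2544, 0.0224], [0.0017, 0.0017])
tri ([0.4632, -0.1465, 0.0231], [0.0007, 0.0024, 0.0028])
tri ([0.4795, -0.3694, 0.0236], [0.002, 0.002])
w [334.4 311.3] 82 [ 0.6094 -0.2058  0.028 ]
s [275.4 234.8] 141 [ 0.3969 -0.0403  0.028 ]
s [217.1 246.4] 164 [ 0.3161 -0.1377  0.028 ]
s [303.8 252.4] 168 [ 0.4804 -0.0556  0.028 ]
s [196.5 271.3] 199 [ 0.3323 -0.2165  0.028 ]
s [268.5 282.1] 121 [ 0.4697 -0.1648  0.028 ]
s [234.1 318.4] 202 [ 0.4716 -0.2698  0.028 ]
s [319.4 331.5] 182 [ 0.6144 -0.2142  0.028 ]
s [193.4 368.9] 147 [ 0.4834 -0.3839  0.028 ]
t [364.3 210.7] 75 [ 0.6092 -0.201   0.028 ]
t [302.1 264.7] 134 [ 0.4795 -0.0533  0.028 ]
t [295.  300.7] 132 [ 0.3958 -0.0372  0.028 ]
```

The tube heights agree with a red surface around z = 0.02. I'll grasp tube1 at (0.464,-0.1455), yaw -0.265.

Request:
step_arm(
  series=[
    [[0.5, 2, -6], -0.1, 80],
    [[1, 4, -12], -0.2, 80],
    [[1.5, 6, -18], -0.26, 80],
    [[2.2, 7.6, -24], -0.26, 80],
    [[2.2, 7.6, -28], -0.26, 80],
  ],
)

```text
clock: 4.03
tcp_pos: [0.4639, -0.1405, 0.0816]
orientation: [0.002, 0.129, 0.992, 0.001]
wrist_force: [-1.1, -0.0, -0.0]
finger_gap: 0.0588
```

Run:
```python
from h import *
c=cam('wrist');save(c,'w3.png')
```

```text
(no output)
```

View pics/w3.png

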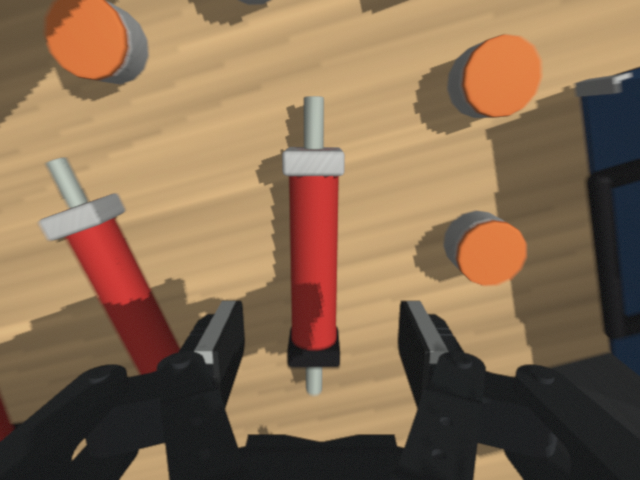

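Run:
```python
from h import *
c=cam('wrist');s=env.get_state()
for u,v in((314,98),(315,392),(314,262),(314,150),(314,365)): print(onz(c,u,v,.015).round(4))
print(s['tcp_pos'])
```

```text
[ 0.3792 -0.122   0.015 ]
[ 0.5394 -0.1647  0.015 ]
[ 0.4598 -0.1438  0.015 ]
[ 0.4028 -0.1283  0.015 ]
[ 0.5214 -0.1604  0.015 ]
[ 0.46112586 -0.14015027  0.07971605]
```

Request:
step_arm(
  series=[
    [[0.1, -0.4, -4], 0, 80],
    [[0.1, -0.4, -7.3], 0, 80],
    [[0.1, -0.4, -7.6], 0, 80],
    [[0.1, -0.4, -7.6], 0, 255],
    [[0.1, -0.4, -7.6], 0, 255],
  ],
  newtons=60,
)

```text
clock: 4.75
tcp_pos: [0.4639, -0.1448, 0.006]
orientation: [0.001, 0.129, 0.992, 0.002]
wrist_force: [-5.3, 2.7, 11.5]
finger_gap: 0.0236
```

Request:
step_arm(
  series=[
    [[0, 0, 0], 0, 255],
    [[0, 0, 0], 0, 255],
    [[0, 0, 5], 0, 255],
    [[0, 0, 10], 0, 255],
    [[0, 0, 15], 0, 255],
  ],
)

```text
clock: 5.38
tcp_pos: [0.4635, -0.1446, 0.1575]
orientation: [0.0, 0.129, 0.992, 0.002]
wrist_force: [1.5, 0.2, -1.9]
finger_gap: 0.0241
```

Run:
```python
from h import *
c=cam('wrist');save(c,'w4.png')
print(env.get_state()['tcp_pos'],env.get_state()['finger_gap'])
```

```text
[ 0.46668809 -0.14613632  0.16420009] 0.02377634922491111
```

View pics/w4.png

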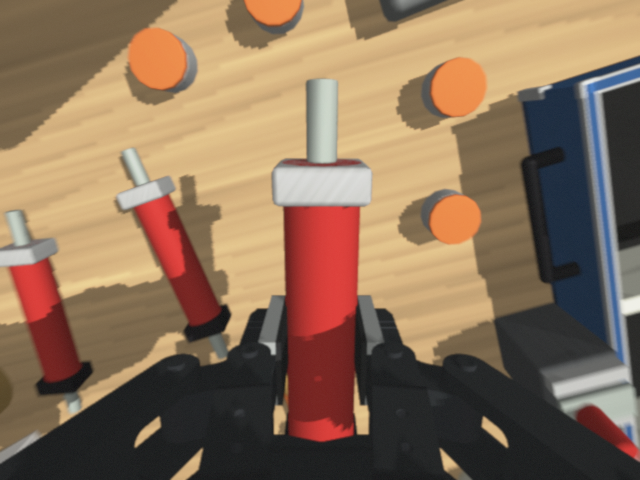

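```bash
cat > hold.py <<'E'
from h import *
# tube in hand: pixel of pinA end, collar outer face
import sys
for i in range(4):
    c=cam('wrist');s=env.get_state();print(s['clock'],s['tcp_pos'].round(4) if hasattr(s['tcp_pos'],'round') else s['tcp_pos'],np.round(s['wrist_force'],1))
C=np.array(c['camera_from_world']);print('cam',(-C[:3,:3].T@C[:3,3]).round(4))
p=np.array(s['tcp_pos'])
for dz in(.009,.012):
    a=onz(c,322,80,p[2]+dz); print(dz,'pinA dist from tcp',np.linalg.norm((a-p)[:2]).round(4))
E
python3 hold.py
```

```text
5.475 [ 0.4672 -0.1464  0.1617] [ 0.6 -0.3 -2.3]
5.525 [ 0.4658 -0.1457  0.1589] [-0.1  0.1 -2.3]
5.575 [ 0.4645 -0.1451  0.1569] [-0.4  0.2 -2.2]
5.625 [ 0.4635 -0.1446  0.1555] [-1.1 -0.4 -1.7]
cam [ 0.3929 -0.1273  0.3   ]
0.009 pinA dist from tcp 0.0841
0.012 pinA dist from tcp 0.0839
```

Tube1 is held centrally: the pinA end is 84 mm from the TCP against a nominal 85. Carrying it to the hinge-side bay at (0.6124,0.196).

Request:
step_arm(
  series=[
    [[0, 2, 5], 0, 255],
    [[3, 7, 7], 0.1, 255],
    [[6, 12, 7], 0.2, 255],
    [[9, 17, 7], 0.3, 255],
    [[12, 22, 7], 0.3, 255],
  ],
)

```text
clock: 6.25
tcp_pos: [0.5832, 0.077, 0.223]
orientation: [-0.002, -0.021, 1.0, 0.002]
wrist_force: [0.7, -0.5, -1.6]
finger_gap: 0.0242
```

Request:
step_arm(
  series=[
    [[1.5, 5, 0], 0, 255],
    [[3, 10, 0], 0, 255],
    [[3, 12.1, 0], 0, 255],
    [[3, 12.1, -3], 0, 255],
    [[3, 12.1, -5], 0, 255],
  ],
)

```text
clock: 6.88
tcp_pos: [0.6115, 0.1978, 0.1699]
orientation: [-0.004, -0.021, 1.0, 0.001]
wrist_force: [-0.8, 0.0, -1.5]
finger_gap: 0.0238
```

Request:
step_arm(
  series=[
    [[0, 0, -2], 0, 255],
    [[0, 0, -2], 0, 255],
    [[0, 0, -2], 0, 255],
  ],
)

```text
clock: 7.25
tcp_pos: [0.6113, 0.1973, 0.1499]
orientation: [-0.004, -0.021, 1.0, 0.001]
wrist_force: [-0.6, -0.1, -1.4]
finger_gap: 0.024
```

```bash
cat > look.py <<'E'
from h import *
import sys
n=sys.argv[1]
for k in sys.argv[2]:
    c=cam({'w':'wrist','s':'scene','t':'top'}[k]);save(c,k+n+'.png');np.save(k+n+'.npy',c,allow_pickle=True)
s=env.get_state();print(s['clock'],np.round(s['tcp_pos'],4),np.round(s['orientation'],4),s['finger_gap'],np.round(s['wrist_force'],1))
q=s['orientation'];print('jaw yaw-90',2*np.arctan2(q[2],q[1])-np.pi)
E
python3 look.py 5 wst
python3 - <<'E'
import cv2
t=cv2.imread('pics/s5.png');cv2.imwrite('pics/s5z.png',cv2.resize(t[60:290,280:510],None,fx=2.6,fy=2.6,interpolation=cv2.INTER_CUBIC))
E
```

```text
7.4 [0.6122 0.1977 0.151 ] [-0.0031 -0.0209  0.9998  0.0016] 0.023808649982198237 [ 0.4  0.  -1.6]
jaw yaw-90 0.04185921762239664
```

View pics/w5.png

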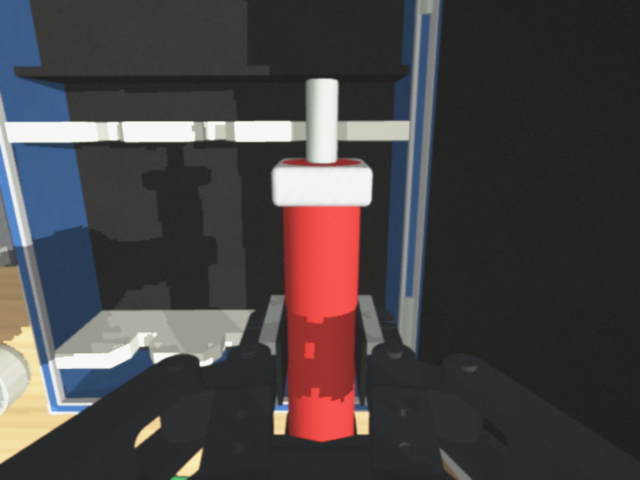

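View pics/s5z.png

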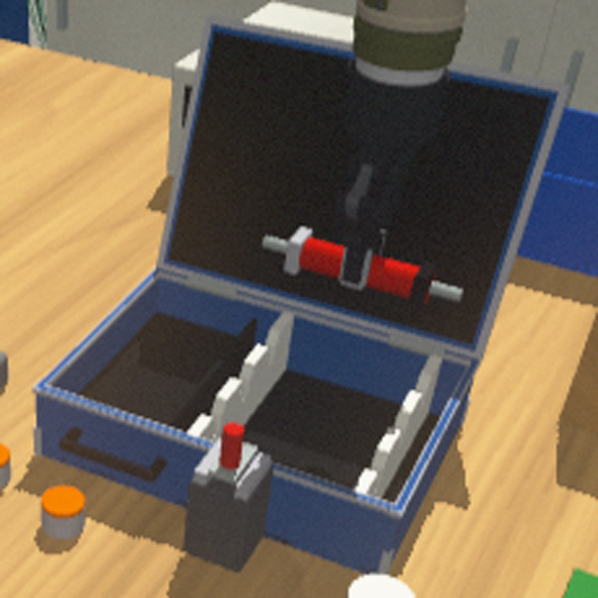

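Run:
```python
from h import *
import cv2
t=cv2.imread('pics/w5.png');cv2.imwrite('pics/w5z.png',cv2.resize(t[60:220,0:440],None,fx=1.8,fy=1.8,interpolation=cv2.INTER_CUBIC)) 
c=np.load('w5.npy',allow_pickle=True).item()
R=lambda y:np.array([.615-.044*y,.136+y])
for u in(97,122,195,232,292,345,410,5): print(u,onz(c,u,123,.068).round(4),onz(c,u,139,.068).round(4))
for x in(-.075,-.065):
  for y in (-.06,0,.06): print(proj(c,[.615+x-.044*y,.136+y+.044*x,.068]).round(1))
# rim left inner edge etc
```

```text
97 [0.5437 0.0736 0.068 ] [0.5521 0.0727 0.068 ]
122 [0.5432 0.087  0.068 ] [0.5515 0.0862 0.068 ]
195 [0.5416 0.1261 0.068 ] [0.5499 0.1257 0.068 ]
232 [0.5408 0.1459 0.068 ] [0.5491 0.1457 0.068 ]
292 [0.5395 0.1781 0.068 ] [0.5478 0.1782 0.068 ]
345 [0.5383 0.2065 0.068 ] [0.5466 0.207  0.068 ]
410 [0.5369 0.2413 0.068 ] [0.5452 0.2422 0.068 ]
5 [0.5457 0.0244 0.068 ] [0.5541 0.0229 0.068 ]
[ 95.1 120.8]
[207.2 120.4]
[319.4 120.1]
[ 98.  140.1]
[208.8 139.7]
[319.5 139.3]
```

View pics/w5z.png

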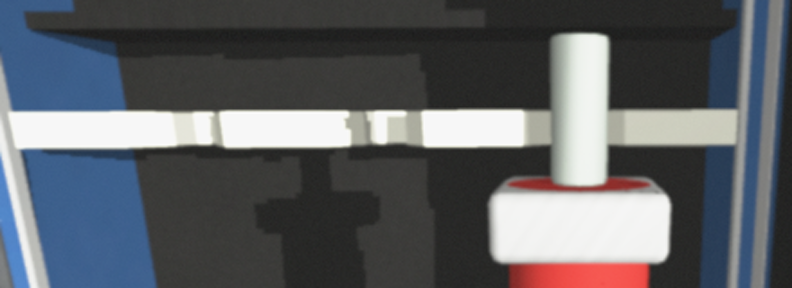

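The near-board slot for this bay projects to column 319.4 and is seen at 319.2. The inner walls match within 1 mm, so the case pose is confirmed. Lowering.

Request:
step_arm(
  series=[
    [[0, -0.15, -4], 0, 255],
    [[0, -0.15, -8], 0, 255],
    [[0, -0.15, -9.5], 0, 255],
    [[0, -0.15, -10.5], 0, 255],
    [[0, -0.15, -11], 0, 255],
  ],
)

```text
clock: 8.02
tcp_pos: [0.6131, 0.1964, 0.0419]
orientation: [-0.002, -0.021, 1.0, 0.002]
wrist_force: [-0.4, -0.1, -1.6]
finger_gap: 0.024
```

Request:
step_arm(
  series=[
    [[0, 0, -0.3], 0, 255],
    [[0, 0, -0.3], 0, 255],
  ],
)

```text
clock: 8.28
tcp_pos: [0.6137, 0.1965, 0.0396]
orientation: [-0.002, -0.021, 1.0, 0.002]
wrist_force: [0.5, -0.3, -2.0]
finger_gap: 0.0238
```

```bash
python3 look.py 6 wst
python3 - <<'E'
import cv2
t=cv2.imread('pics/s6.png');cv2.imwrite('pics/s6z.png',cv2.resize(t[60:290,280:510],None,fx=2.6,fy=2.6,interpolation=cv2.INTER_CUBIC))
E
```

```text
8.425 [0.6135 0.1965 0.0394] [-0.0017 -0.0209  0.9998  0.0018] 0.024037912402075094 [-0.2 -0.6 -2. ]
jaw yaw-90 0.041850620962437635
```

View pics/w6.png

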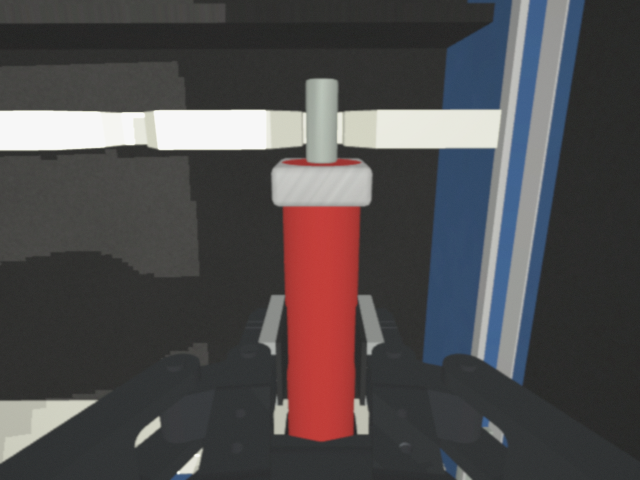

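View pics/s6z.png

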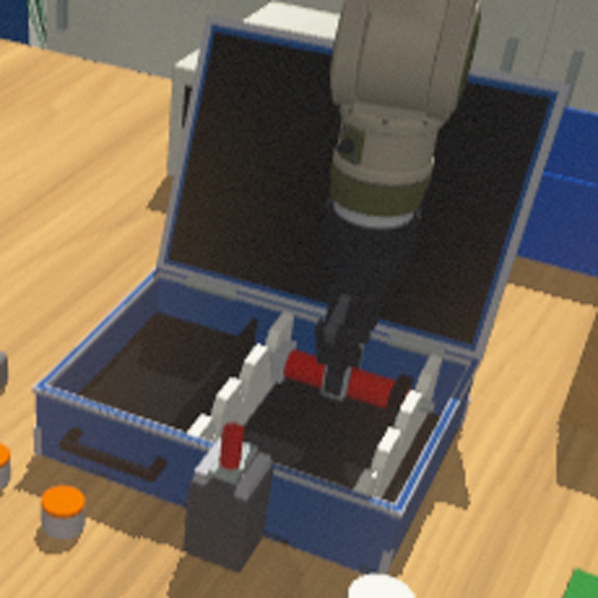

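Both pins are entering the slots: the pin at (321,120) sits between flares 302 and 340. Lowering the rest and releasing with a partial opening.

Request:
step_arm(
  series=[
    [[0, 0, -0.3], 0, 255],
    [[0, 0, -0.3], 0, 255],
    [[0, 0, -0.3], 0, 150],
    [[0, 0, -0.3], 0, 135],
    [[0, 0, -0.3], 0, 135],
  ],
)

```text
clock: 9.05
tcp_pos: [0.6135, 0.1965, 0.0363]
orientation: [-0.002, -0.021, 1.0, 0.002]
wrist_force: [0.5, 0.4, -0.3]
finger_gap: 0.04
```

Request:
step_arm(
  series=[
    [[0, 0, 0], 0, 135],
    [[0, 0, 5], 0, 135],
    [[0, 0, 10], 0, 135],
    [[0, -3, 15], 0, 100],
    [[-1, -6, 18], 0, 80],
  ],
)

```text
clock: 9.68
tcp_pos: [0.6048, 0.1361, 0.2192]
orientation: [0.0, -0.021, 1.0, 0.002]
wrist_force: [-0.1, 0.0, 0.3]
finger_gap: 0.0586
```

```bash
python3 look.py 7 wst
```

```text
9.825 [0.6046 0.1354 0.2187] [ 4.000e-04 -1.990e-02  9.998e-01  2.000e-03] 0.05830341386217346 [ 0.2 -0.5 -0.7]
jaw yaw-90 0.039809895870932976
```

View pics/w7.png

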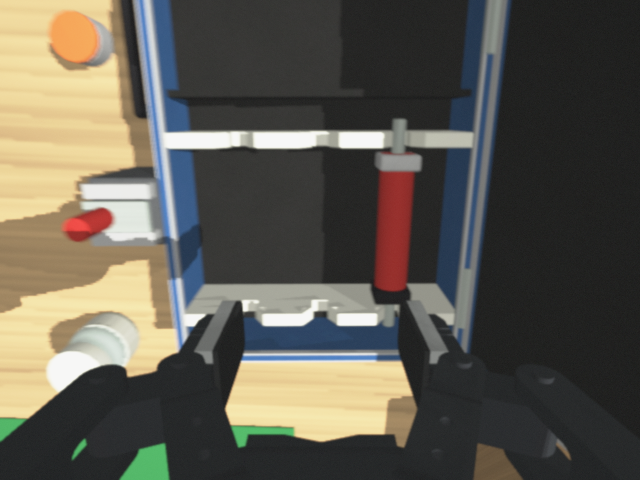

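Tube1 lies in its bay with its pins below the board tops. The near pin is at (400,130) and the far one at (388,318). Next is tube2.

Request:
step_arm(
  series=[
    [[-3, -5, 0], 0, 80],
    [[-5, -10, 0], 0, 80],
    [[-7, -15, 0], 0, 80],
    [[-9, -20, 0], 0, 80],
    [[-11, -25.5, 0], 0.03, 80],
  ],
)

```text
clock: 10.45
tcp_pos: [0.4936, -0.12, 0.2171]
orientation: [-0.0, -0.036, 0.999, 0.003]
wrist_force: [1.4, -1.8, -0.4]
finger_gap: 0.0585
```

Request:
step_arm(
  series=[
    [[-2, -5, 0], 0, 80],
    [[-3.2, -10, -3], 0, 80],
    [[-3.2, -13.4, -8], 0, 80],
    [[-3.2, -13.4, -12], 0, 80],
    [[-3.2, -13.4, -12], 0, 80],
  ],
)

```text
clock: 11.08
tcp_pos: [0.4587, -0.2515, 0.0928]
orientation: [-0.004, -0.036, 0.999, 0.006]
wrist_force: [-0.0, 0.0, 0.7]
finger_gap: 0.0589
```

```bash
python3 look.py 8 w
```

```text
11.125 [ 0.4603 -0.2523  0.0952] [-0.0025 -0.0363  0.9993  0.0044] 0.05866513604044008 [0.4 0.  0. ]
jaw yaw-90 0.072623552455239
```

View pics/w8.png

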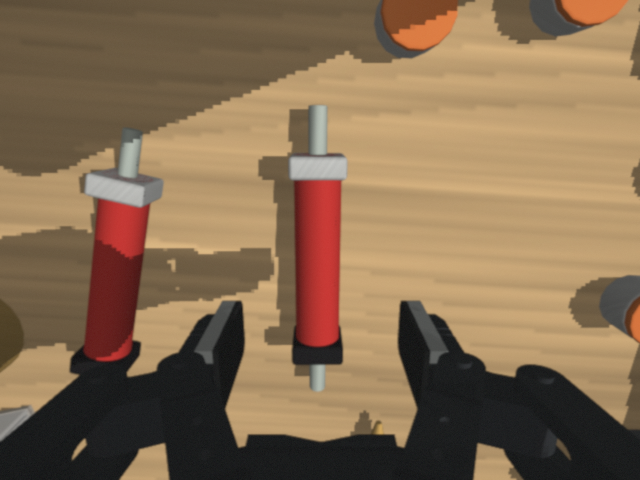

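```bash
cat > pm.py <<'E'
from h import *
import sys
c=np.load(sys.argv[1]+'.npy',allow_pickle=True).item();a=[float(x) for x in sys.argv[2:6]]
z=float(sys.argv[6]) if len(sys.argv)>6 else .015
p=onz(c,*a[:2],z);q=onz(c,*a[2:],z);d=q-p
print('mid',((p+q)/2).round(4),'len',np.linalg.norm(d).round(4),'yaw',np.arctan2(d[1],d[0]).round(4)); s=env.get_state();print(np.round(s['tcp_pos'],4))
E
python3 pm.py w8 318 106 318 390;python3 pm.py w8 318 156 318 362
```

```text
mid [ 0.4641 -0.2529  0.015 ] len 0.1727 yaw 0.0691
[ 0.4603 -0.2523  0.0952]
mid [ 0.4666 -0.2527  0.015 ] len 0.1266 yaw 0.0691
[ 0.4603 -0.2523  0.0952]
```

Request:
step_arm(
  series=[
    [[0.3, -0.1, -4], 0, 80],
    [[0.3, -0.1, -8], 0, 80],
    [[0.3, -0.1, -9.1], 0, 80],
    [[0.3, -0.1, -9.1], 0, 255],
    [[0.3, -0.1, -9.1], 0, 255],
  ],
  newtons=60,
)

```text
clock: 11.75
tcp_pos: [0.4648, -0.254, 0.0064]
orientation: [-0.001, -0.037, 0.999, 0.004]
wrist_force: [-4.8, 4.4, 7.1]
finger_gap: 0.0239
```

Request:
step_arm(
  series=[
    [[0, 0, 0], 0, 255],
    [[0, 0, 0], 0, 255],
    [[0, 0, 5], 0, 255],
    [[0, 0, 10], 0, 255],
    [[0, 0, 15], 0, 255],
  ],
)

```text
clock: 12.38
tcp_pos: [0.4646, -0.2539, 0.1581]
orientation: [-0.001, -0.036, 0.999, 0.003]
wrist_force: [0.5, -0.2, -1.5]
finger_gap: 0.0241
```

Request:
step_arm(
  series=[
    [[0, 3, 3], 0, 255],
    [[1, 7, 5], 0, 255],
    [[2, 12, 6], 0, 255],
    [[3, 15, 6], 0, 255],
    [[3, 15, 6], 0, 255],
  ],
)

```text
clock: 13.0
tcp_pos: [0.4948, -0.102, 0.2185]
orientation: [-0.001, -0.038, 0.999, 0.003]
wrist_force: [0.4, -0.0, -1.9]
finger_gap: 0.024
```

```bash
python3 look.py 9 wst
```

```text
13.15 [ 0.4943 -0.1043  0.218 ] [-0.0013 -0.0363  0.9993  0.0034] 0.023948275052064538 [-0.3 -0.4 -1.4]
jaw yaw-90 0.07271436826936784
```

View pics/w9.png

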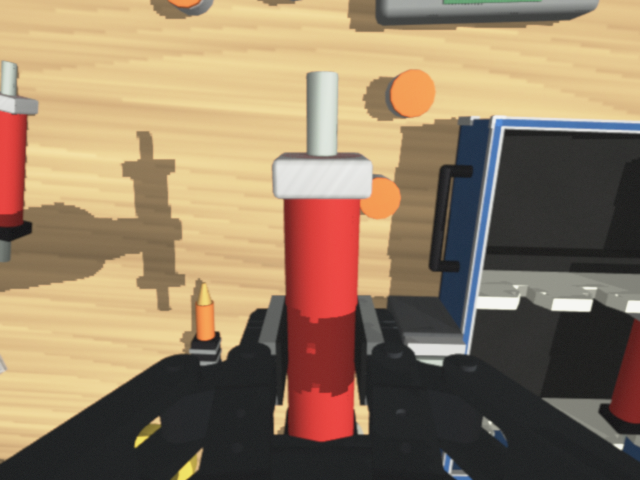

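```bash
cat > inh.py <<'E'
from h import *
import sys
c=np.load(sys.argv[1]+'.npy',allow_pickle=True).item();p=np.array(env.get_state()['tcp_pos'])
a=onz(c,float(sys.argv[2]),float(sys.argv[3]),p[2]+.0105);print('pinA dist',np.linalg.norm((a-p)[:2]).round(4))
E
python3 inh.py w9 322 72
```

```text
pinA dist 0.0869
```

Request:
step_arm(
  series=[
    [[3, 5, 0], 0, 255],
    [[6, 10, 0], 0, 255],
    [[9, 15, 0], -0.03, 255],
    [[11, 20, 0], -0.03, 255],
    [[12.3, 24, 0], -0.03, 255],
  ],
)

```text
clock: 13.78
tcp_pos: [0.6183, 0.1361, 0.2173]
orientation: [-0.002, -0.021, 1.0, 0.003]
wrist_force: [0.3, 0.1, -2.0]
finger_gap: 0.0238
```

Request:
step_arm(
  series=[
    [[0, 0, -3], 0, 255],
    [[0, 0, -6], 0, 255],
    [[0, 0, -9], 0, 255],
    [[0, 0, -9], 0, 255],
    [[0, 0, -9], 0, 255],
  ],
)

```text
clock: 14.4
tcp_pos: [0.619, 0.1352, 0.1282]
orientation: [-0.001, -0.02, 1.0, 0.003]
wrist_force: [-0.1, -0.4, -1.4]
finger_gap: 0.0239
```

```bash
python3 look.py 10 w
```

```text
14.45 [0.6195 0.1355 0.1288] [-4.000e-04 -2.020e-02  9.998e-01  3.300e-03] 0.02382850867606702 [-0.4 -0.9 -2. ]
jaw yaw-90 0.04047474483534197
```

View pics/w10.png

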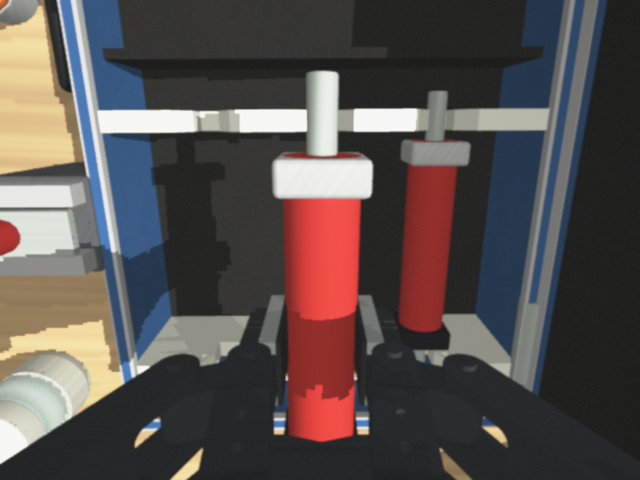

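Run:
```python
from h import *
c=np.load('w10.npy',allow_pickle=True).item()
for x in(-.075,-.065):
  for y in(-.06,0,.06,-.11,.11): print(x,y,proj(c,[.615+x-.044*y,.136+y+.044*x,.068]).round(1))
for u in(196,235,308,354,420,477,98,549):print(u,onz(c,u,120,.068).round(4))
```

```text
-0.075 -0.06 [197.8 108.6]
-0.075 0 [323.3 108. ]
-0.075 0.06 [448.6 107.4]
-0.075 -0.11 [ 93.1 109.1]
-0.075 0.11 [552.7 106.9]
-0.065 -0.06 [199.7 130.3]
-0.065 0 [323.4 129.7]
-0.065 0.06 [446.8 129.1]
-0.065 -0.11 [ 96.5 130.8]
-0.065 0.11 [549.4 128.6]
196 [0.5479 0.0716 0.068 ]
235 [0.5472 0.0903 0.068 ]
308 [0.5458 0.1255 0.068 ]
354 [0.5449 0.1477 0.068 ]
420 [0.5437 0.1796 0.068 ]
477 [0.5426 0.2072 0.068 ]
98 [0.5498 0.0245 0.068 ]
549 [0.5412 0.2421 0.068 ]
```

Run:
```python
from h import *
c=np.load('w10.npy',allow_pickle=True).item();img=cv2.imread('pics/w10.png')
print(onz(c,437.5,120,.05).round(4), 'pred y at x=-.07:',.136+.06-.0031)
print(onz(c,437.5,95,.05).round(4),onz(c,425,358,.05).round(4))
cv2.imwrite('pics/w10z.png',cv2.resize(img[85:160,80:560],None,fx=1.65,fy=3,interpolation=cv2.INTER_CUBIC))
```

```text
[0.5431 0.1932 0.05  ] pred y at x=-.07: 0.19290000000000002
[0.5308 0.1917 0.05  ] [0.6859 0.2028 0.05  ]
```

View pics/w10z.png

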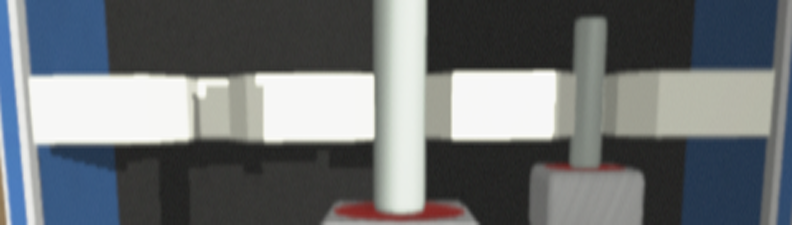

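The seated tube's near pin is at y=0.1932 against a predicted 0.1929, so the model holds. Lowering tube2.

Request:
step_arm(
  series=[
    [[-0.2, 0, -4], 0, 255],
    [[-0.2, 0, -7], 0, 255],
    [[-0.2, 0, -8], 0, 255],
    [[-0.2, 0, -8.7], 0, 255],
    [[-0.2, 0, -8.7], 0, 255],
  ],
)

```text
clock: 15.08
tcp_pos: [0.6186, 0.1361, 0.043]
orientation: [0.001, -0.021, 1.0, 0.004]
wrist_force: [0.5, 2.1, -2.0]
finger_gap: 0.0234
```

```bash
python3 look.py 11 ws
python3 - <<'E'
import cv2
t=cv2.imread('pics/s11.png');cv2.imwrite('pics/s11z.png',cv2.resize(t[60:290,280:510],None,fx=2.6,fy=2.6,interpolation=cv2.INTER_CUBIC))
E
```

```text
15.175 [0.6186 0.136  0.0431] [ 8.000e-04 -2.050e-02  9.998e-01  3.700e-03] 0.024081674746736247 [ 0.7  3.9 -1.9]
jaw yaw-90 0.04103336164781579
```

View pics/w11.png

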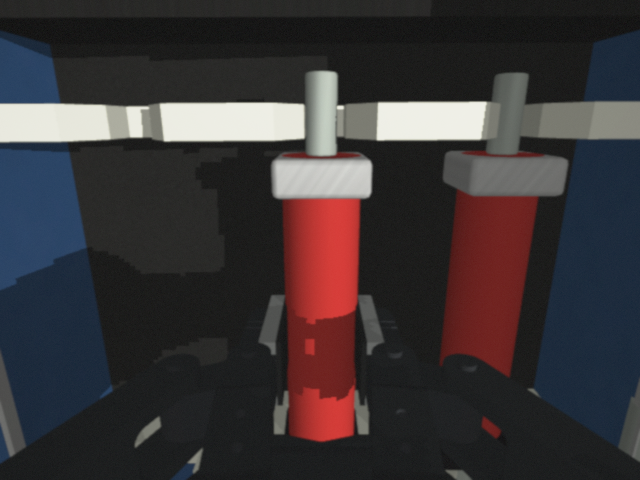

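View pics/s11z.png

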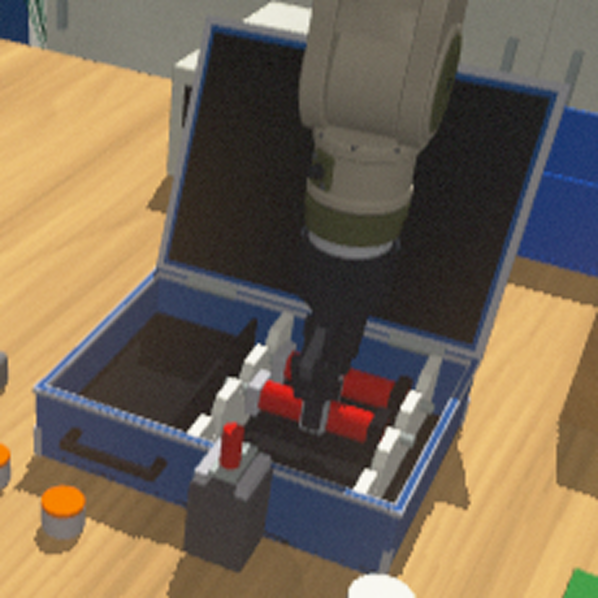

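A +3.9 N force along y shows the pin bearing on the slot's left side, so I'll shift +2 mm in y before lowering.

Request:
step_arm(
  series=[
    [[0, 0.2, 0], 0, 255],
    [[0, 0.2, 0], 0, 255],
    [[0, 0.2, -0.3], 0, 255],
    [[0, 0.2, -0.3], 0, 255],
  ],
)

```text
clock: 15.68
tcp_pos: [0.6181, 0.1377, 0.0396]
orientation: [0.0, -0.02, 1.0, 0.004]
wrist_force: [0.3, -0.2, -0.9]
finger_gap: 0.0241
```

```bash
python3 look.py 12 w
```

```text
15.725 [0.6183 0.1378 0.0397] [ 4.000e-04 -2.040e-02  9.998e-01  3.600e-03] 0.024196347792588543 [ 0.2  0.3 -1.8]
jaw yaw-90 0.04078655898932526
```

View pics/w12.png

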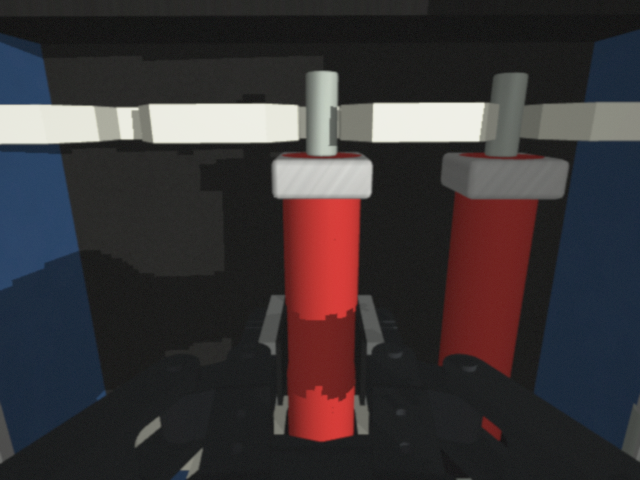

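Request:
step_arm(
  series=[
    [[0, 0, -0.3], 0, 255],
    [[0, 0, -0.3], 0, 255],
    [[0, 0, -0.3], 0, 150],
    [[0, 0, -0.3], 0, 140],
    [[0, 0, -0.3], 0, 140],
  ],
)

```text
clock: 16.35
tcp_pos: [0.6182, 0.1378, 0.0364]
orientation: [0.0, -0.02, 1.0, 0.004]
wrist_force: [-0.2, 0.0, -0.1]
finger_gap: 0.0384
```

Request:
step_arm(
  series=[
    [[0, 0, 0], 0, 140],
    [[0, 0, 5], 0, 140],
    [[0, 0, 10], 0, 140],
    [[-2, -2, 15], 0, 100],
    [[-3, -4, 18], 0, 80],
  ],
)

```text
clock: 16.98
tcp_pos: [0.5884, 0.0977, 0.2194]
orientation: [0.002, -0.021, 1.0, 0.004]
wrist_force: [1.3, -0.5, 0.0]
finger_gap: 0.0586
```

```bash
python3 look.py 13 wst
```

```text
17.125 [0.5892 0.0972 0.2186] [ 0.0024 -0.0197  0.9998  0.0036] 0.05871773498909985 [ 1.2 -0.3  0.3]
jaw yaw-90 0.03944045482563885
```

View pics/w13.png

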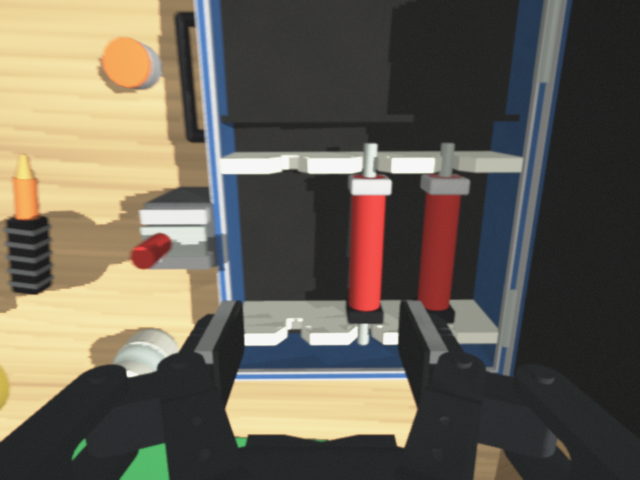

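Two tubes are seated. Next is tube3.

Request:
step_arm(
  series=[
    [[-2, -6, 0], 0, 80],
    [[-4, -11, 0], 0, 80],
    [[-6, -16, 0], 0, 80],
    [[-7, -21, 0], -0.1, 80],
    [[-8, -27, 0], -0.2, 80],
  ],
)

```text
clock: 17.75
tcp_pos: [0.5085, -0.1733, 0.2169]
orientation: [0.002, 0.081, 0.997, 0.004]
wrist_force: [1.5, 1.0, -0.4]
finger_gap: 0.0588
```

Request:
step_arm(
  series=[
    [[-1, -6, 0], 0, 80],
    [[-2, -12, -2], 0, 80],
    [[-2.8, -17, -6], 0, 80],
    [[-2.8, -19.7, -11], 0, 80],
    [[-2.8, -19.7, -12], 0, 80],
  ],
)

```text
clock: 18.38
tcp_pos: [0.4778, -0.3695, 0.0907]
orientation: [-0.002, 0.082, 0.997, 0.007]
wrist_force: [-0.4, 1.2, -0.9]
finger_gap: 0.0585
```

Request:
step_arm(
  series=[
    [[0, 0, 0], 0, 80],
    [[0, 0, 0], 0, 80],
  ],
)

```text
clock: 18.62
tcp_pos: [0.4784, -0.3686, 0.0912]
orientation: [-0.002, 0.082, 0.997, 0.007]
wrist_force: [-0.4, -0.5, 0.1]
finger_gap: 0.0588
```

```bash
python3 look.py 14 w
```

```text
18.675 [ 0.4788 -0.369   0.092 ] [-9.000e-04  8.170e-02  9.966e-01  6.600e-03] 0.05879996346328278 [-0.4 -0.1 -0.6]
jaw yaw-90 -0.16359521399595067
```

View pics/w14.png

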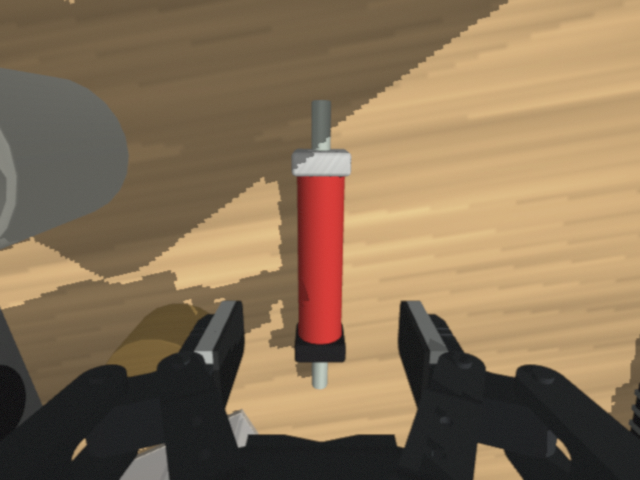

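```bash
python3 pm.py w14 321 101 320 388;python3 pm.py w14 321 151 320 361
python3 - <<'E'
from h import *
t=np.load('t2.npy',allow_pickle=True).item();print('weight',onz(t,480,244,.045))
E
```

```text
mid [ 0.4817 -0.3693  0.015 ] len 0.1727 yaw -0.1681
[ 0.4788 -0.369   0.092 ]
mid [ 0.4845 -0.3697  0.015 ] len 0.1279 yaw -0.1692
[ 0.4788 -0.369   0.092 ]
weight [ 0.52669333 -0.46846761  0.045     ]
```

Request:
step_arm(
  series=[
    [[0.1, -0.1, -4], 0, 80],
    [[0.1, -0.1, -8], 0, 80],
    [[0.1, -0.1, -8.8], 0, 80],
    [[0.1, -0.1, -8.8], 0, 255],
    [[0.1, -0.1, -8.8], 0, 255],
  ],
  newtons=60,
)

```text
clock: 19.3
tcp_pos: [0.4812, -0.3708, 0.0064]
orientation: [0.001, 0.081, 0.997, 0.006]
wrist_force: [-2.8, 3.8, 4.2]
finger_gap: 0.0237
```

Request:
step_arm(
  series=[
    [[0, 0, 0], 0, 255],
    [[0, 0, 0], 0, 255],
    [[0, 0, 5], 0, 255],
    [[0, 0, 10], 0, 255],
    [[0, 0, 15], 0, 255],
  ],
)

```text
clock: 19.92
tcp_pos: [0.4809, -0.3707, 0.1579]
orientation: [0.0, 0.082, 0.997, 0.006]
wrist_force: [0.9, -0.2, -2.1]
finger_gap: 0.0244
```

Request:
step_arm(
  series=[
    [[1, 4, 3], 0, 255],
    [[2, 10, 5], 0, 255],
    [[4, 16, 6], 0.1, 255],
    [[5, 22, 6], 0.2, 255],
    [[7, 28, 6], 0.21, 255],
  ],
)

```text
clock: 20.55
tcp_pos: [0.5502, -0.0908, 0.2185]
orientation: [0.0, -0.024, 1.0, 0.006]
wrist_force: [1.0, -1.4, -1.2]
finger_gap: 0.0237
```

Request:
step_arm(
  series=[
    [[2, 5, 0], 0, 255],
    [[4, 9, 0], 0, 255],
    [[5, 12, 0], 0, 255],
    [[5, 12, 0], 0, 255],
    [[5, 12, 0], 0, 255],
  ],
)

```text
clock: 21.18
tcp_pos: [0.5998, 0.0289, 0.2184]
orientation: [-0.0, -0.024, 1.0, 0.005]
wrist_force: [-0.7, -0.1, -1.5]
finger_gap: 0.0238
```

```bash
python3 look.py 15 wst
```

```text
21.325 [0.5999 0.0281 0.2186] [ 1.000e-04 -2.280e-02  9.997e-01  5.400e-03] 0.023887255759602814 [-0.1  0.1 -1.5]
jaw yaw-90 0.04554962354279368
```

View pics/w15.png

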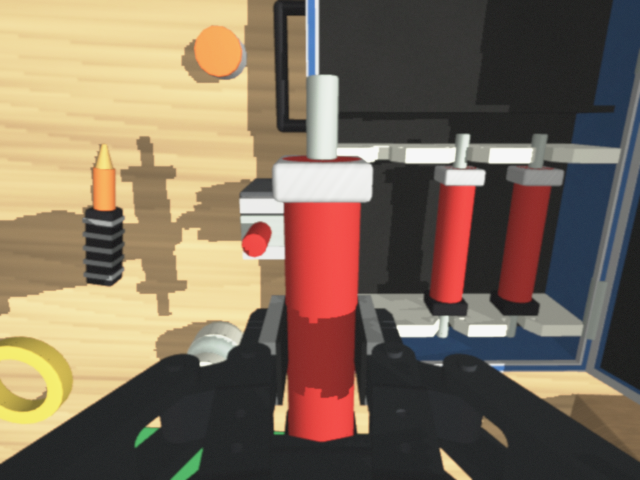

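Request:
step_arm(
  series=[
    [[1.8, 4.9, 0], 0, 255],
    [[1.8, 4.9, -4], 0, 255],
    [[1.8, 4.9, -9], 0, 255],
    [[1.8, 4.9, -9], 0, 255],
    [[1.8, 4.9, -9], 0, 255],
  ],
)

```text
clock: 21.95
tcp_pos: [0.6187, 0.0763, 0.1303]
orientation: [0.001, -0.022, 1.0, 0.005]
wrist_force: [0.3, -0.4, -1.4]
finger_gap: 0.024
```

```bash
python3 look.py 16 w
```

```text
22.0 [0.6195 0.0765 0.1312] [ 0.002  -0.0223  0.9997  0.0054] 0.02416905766262891 [ 1.3 -0.  -1.4]
jaw yaw-90 0.04459227094864682
```

View pics/w16.png

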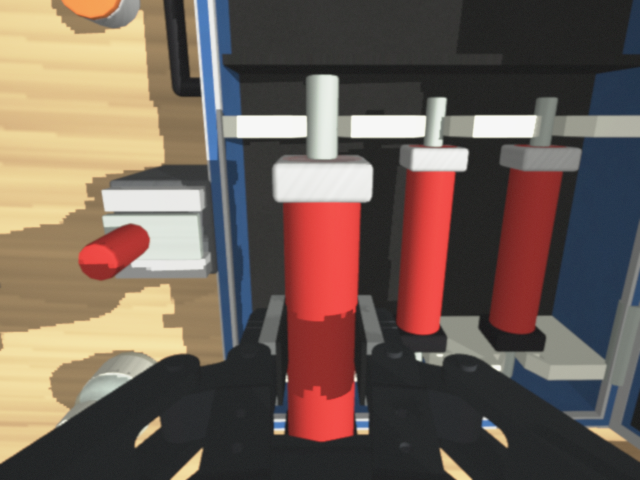

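Request:
step_arm(
  series=[
    [[-0.1, 0.1, -4], 0, 255],
    [[-0.1, 0.1, -7], 0, 255],
    [[-0.1, 0.1, -8.3], 0, 255],
    [[-0.1, 0.1, -8.8], 0, 255],
    [[-0.1, 0.1, -8.8], 0, 255],
  ],
)

```text
clock: 22.62
tcp_pos: [0.6195, 0.0774, 0.0445]
orientation: [0.003, -0.022, 1.0, 0.005]
wrist_force: [0.1, 0.9, -1.1]
finger_gap: 0.0237
```

```bash
python3 look.py 17 w
```

```text
22.675 [0.6196 0.0774 0.0446] [ 0.0031 -0.0223  0.9997  0.0053] 0.023504328282522753 [-1.3  0.2 -1.7]
jaw yaw-90 0.04458776823156052
```

View pics/w17.png

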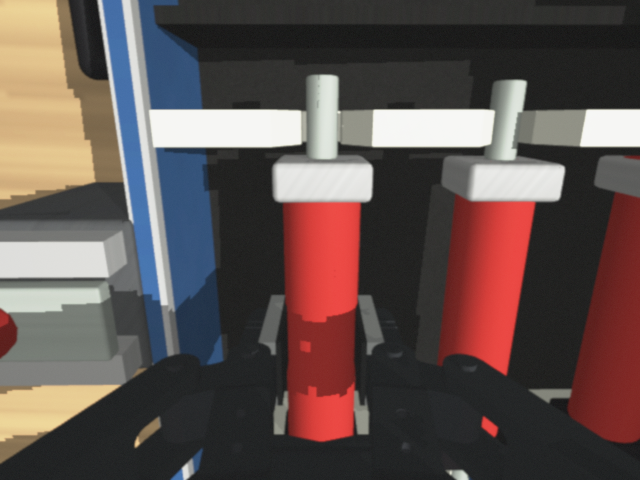

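Request:
step_arm(
  series=[
    [[-0.1, 0.05, -0.4], 0, 255],
    [[-0.1, 0.05, -0.8], 0, 255],
    [[-0.1, 0.05, -0.8], 0, 255],
  ],
)

```text
clock: 23.05
tcp_pos: [0.6194, 0.078, 0.0383]
orientation: [0.004, -0.022, 1.0, 0.005]
wrist_force: [-1.1, 0.1, 6.6]
finger_gap: 0.0239
```

Request:
step_arm(
  series=[
    [[0, 0, 0], 0, 255],
    [[0, 0, 0], 0, 150],
    [[0, 0, 0], 0, 140],
    [[0, 0, 0], 0, 140],
    [[0, 0, 0], 0, 140],
  ],
)

```text
clock: 23.68
tcp_pos: [0.6194, 0.078, 0.0382]
orientation: [0.004, -0.022, 1.0, 0.005]
wrist_force: [0.6, 0.2, -0.2]
finger_gap: 0.0387
```

Request:
step_arm(
  series=[
    [[0, 0, 5], 0, 140],
    [[0, 0, 10], 0, 140],
    [[-1, 0, 14], 0, 140],
    [[-5, 0, 18], 0, 100],
    [[-9, 0, 22], 0, 80],
  ],
)

```text
clock: 24.3
tcp_pos: [0.5285, 0.078, 0.2593]
orientation: [0.004, -0.022, 1.0, 0.005]
wrist_force: [0.4, -1.1, 0.6]
finger_gap: 0.0587
```

Request:
step_arm(
  series=[
    [[-1, 1, 0], 0, 80],
    [[-1, 1, 0], 0, 80],
    [[-1, 1, 0], 0, 80],
  ],
)

```text
clock: 24.68
tcp_pos: [0.5187, 0.0879, 0.2578]
orientation: [0.003, -0.022, 1.0, 0.005]
wrist_force: [0.5, 0.3, -0.2]
finger_gap: 0.059
```

```bash
python3 look.py 18 wst
```

```text
24.825 [0.5187 0.0878 0.2578] [ 0.0031 -0.0222  0.9997  0.0053] 0.05906783999993192 [-0.1  0.4  1. ]
jaw yaw-90 0.044319737320203334
```

View pics/w18.png

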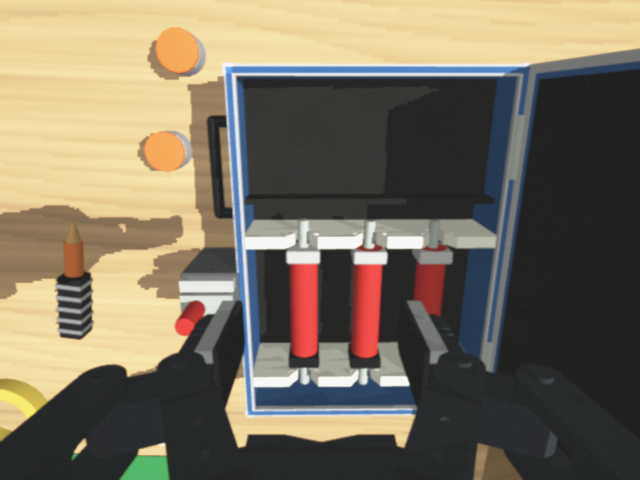

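View pics/s18.png

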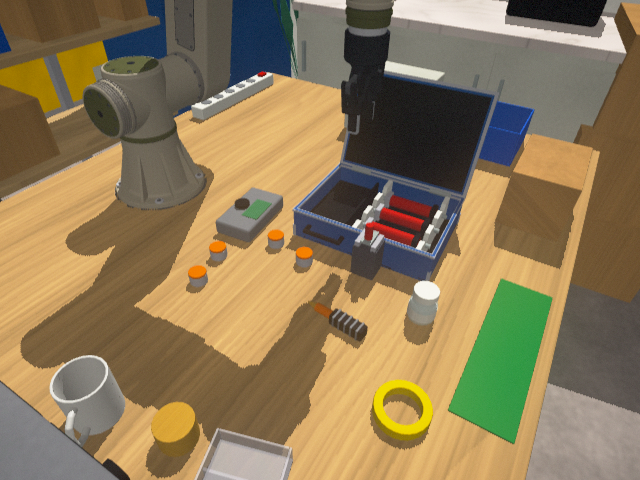

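All three tubes are in their bays. The probe has moved slightly from its first position, so I'll re-measure the probe and the cap.

Run:
```python
from h import *
w,s,t=[np.load(k+'18.npy',allow_pickle=True).item() for k in 'wst']
print('tip',onz(w,73,224,.012),'handle ends',onz(w,74,275,.02),onz(w,73,337,.02))
for nm,c in(('w',w),('s',s),('t',t)):
    h=cv2.cvtColor(c['frame'],cv2.COLOR_RGB2HSV); m=cv2.inRange(h,(6,150,80),(18,255,255))
    n,l,st,ce=cv2.connectedComponentsWithStats(m)
    for i in range(1,n):
        if 60<st[i][4]<3000: print(nm,ce[i].round(1),st[i][4],onz(c,*ce[i],.028).round(4))
```

```text
tip [ 0.55610061 -0.15434223  0.012     ] handle ends [ 0.6071179 -0.1556719  0.02     ] [ 0.67803563 -0.16624308  0.02      ]
w [176.6  50.2] 1474 [ 0.3961 -0.0376  0.028 ]
w [163.9 151.1] 1203 [ 0.4799 -0.0541  0.028 ]
w [ 73.2 259.6] 631 [ 0.5876 -0.1492  0.028 ]
s [275.3 234.5] 161 [ 0.396  -0.0393  0.028 ]
s [217.1 246.2] 177 [ 0.3157 -0.1371  0.028 ]
s [303.9 252.2] 182 [ 0.4802 -0.0551  0.028 ]
s [196.7 271.4] 212 [ 0.3329 -0.2166  0.028 ]
s [322.2 309.6] 178 [ 0.5931 -0.1692  0.028 ]
t [345.2 219.7] 104 [ 0.5872 -0.1553  0.028 ]
t [301.8 264.8] 187 [ 0.4794 -0.0526  0.028 ]
t [294.9 300.8] 180 [ 0.3955 -0.0369  0.028 ]
t [525.  316.9] 73 [ 0.3582 -0.5711  0.028 ]
t [371.6 328.9] 191 [ 0.3313 -0.2137  0.028 ]
t [337.2 336.1] 190 [ 0.3151 -0.1345  0.028 ]
```

The cap has not moved: (0.480,-0.054) in all three views. I'll grasp it with the jaws along x, to stay clear of the case handle.

Request:
step_arm(
  series=[
    [[-1, -3, 0], 0.18, 80],
    [[-2, -6, 0], 0.36, 80],
    [[-3, -9, 0], 0.54, 80],
    [[-3.9, -12, 0], 0.72, 80],
    [[-3.9, -14.2, 0], 0.9, 80],
  ],
)

```text
clock: 25.45
tcp_pos: [0.4794, -0.0556, 0.2571]
orientation: [-0.0, -0.457, 0.889, 0.007]
wrist_force: [-0.1, 0.6, 0.3]
finger_gap: 0.0584
```

Request:
step_arm(
  series=[
    [[0, 0, -3], 0.18, 80],
    [[0, 0, -7], 0.36, 80],
    [[0, 0, -11], 0.54, 80],
    [[0, 0, -15], 0.63, 80],
    [[0, 0, -16], 0.63, 80],
  ],
)

```text
clock: 26.08
tcp_pos: [0.4773, -0.0552, 0.0941]
orientation: [0.004, 0.71, -0.705, -0.009]
wrist_force: [-0.4, 0.1, 0.5]
finger_gap: 0.0586
```

Request:
step_arm(
  series=[
    [[0, 0, 0], 0, 80],
    [[0, 0, 0], 0, 80],
  ],
)

```text
clock: 26.32
tcp_pos: [0.4783, -0.0555, 0.0952]
orientation: [0.003, 0.709, -0.705, -0.008]
wrist_force: [0.7, 0.6, 0.4]
finger_gap: 0.0587
```

```bash
python3 look.py 19 w
python3 - <<'E'
from h import *
c=np.load('w19.npy',allow_pickle=True).item()
h=cv2.cvtColor(c['frame'],cv2.COLOR_RGB2HSV); m=cv2.inRange(h,(6,150,80),(18,255,255))
n,l,st,ce=cv2.connectedComponentsWithStats(m)
for i in range(1,n):
    if 60<st[i][4]: print(ce[i].round(1),st[i][4],onz(c,*ce[i],.028).round(4))
E
```

```text
26.375 [ 0.4784 -0.0555  0.0955] [ 0.003   0.7093 -0.7049 -0.0078] 0.05879441276923557 [ 0.3  0.2 -0.2]
jaw yaw-90 -4.70614727319829
[90.8 59.7] 2680 [ 0.5869 -0.1563  0.028 ]
[625.2 112. ] 1853 [ 0.3252 -0.1341  0.028 ]
[315.2 261.6] 3001 [ 0.4804 -0.0546  0.028 ]
[462.7 288.2] 2784 [ 0.3967 -0.0385  0.028 ]
```

View pics/w19.png

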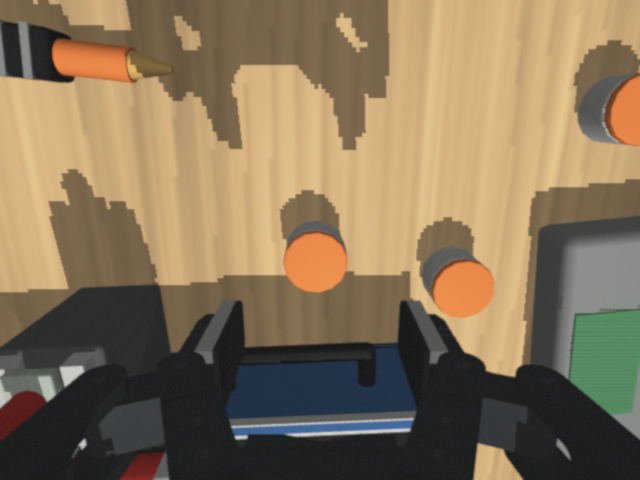

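Request:
step_arm(
  series=[
    [[0.2, 0.1, -4], 0, 80],
    [[0.2, 0.1, -8], 0, 80],
    [[0.2, 0.1, -9.1], 0, 80],
    [[0.2, 0.1, -9.1], 0, 255],
    [[0.2, 0.1, -9.1], 0, 255],
  ],
  newtons=60,
)

```text
clock: 27.0
tcp_pos: [0.4818, -0.0549, 0.0061]
orientation: [0.002, 0.709, -0.705, -0.007]
wrist_force: [-0.4, -0.0, 0.3]
finger_gap: 0.0342
```

Request:
step_arm(
  series=[
    [[0, 0, 0], 0, 255],
    [[0, 0, 0], 0, 255],
    [[0, 0, 5], 0, 255],
    [[0, 0, 10], 0, 255],
    [[0, 0, 15], 0, 255],
  ],
)

```text
clock: 27.62
tcp_pos: [0.4816, -0.0549, 0.1579]
orientation: [0.002, 0.709, -0.705, -0.007]
wrist_force: [0.9, -0.5, -1.8]
finger_gap: 0.0339
```

Request:
step_arm(
  series=[
    [[0, 5, 0], 0, 255],
    [[0, 10, 0], 0, 255],
    [[-1, 15, 0], 0, 255],
    [[-2, 20, 0], 0, 255],
    [[-2, 24, 0], 0.03, 255],
  ],
)

```text
clock: 28.25
tcp_pos: [0.4606, 0.1869, 0.1582]
orientation: [0.002, 0.72, -0.694, -0.007]
wrist_force: [1.5, 0.2, -0.4]
finger_gap: 0.0341
```

Request:
step_arm(
  series=[
    [[0, 1, 0], 0, 255],
    [[0, 1, 0], 0, 255],
  ],
)

```text
clock: 28.5
tcp_pos: [0.4604, 0.1972, 0.1583]
orientation: [0.003, 0.721, -0.693, -0.006]
wrist_force: [-0.1, 0.1, -1.3]
finger_gap: 0.0341
```

```bash
python3 look.py 20 w
```

```text
28.55 [0.4605 0.1965 0.1582] [ 0.0026  0.7204 -0.6936 -0.0064] 0.033996009950921384 [-0.2  0.7 -0.3]
jaw yaw-90 -4.674471626900324
```

View pics/w20.png

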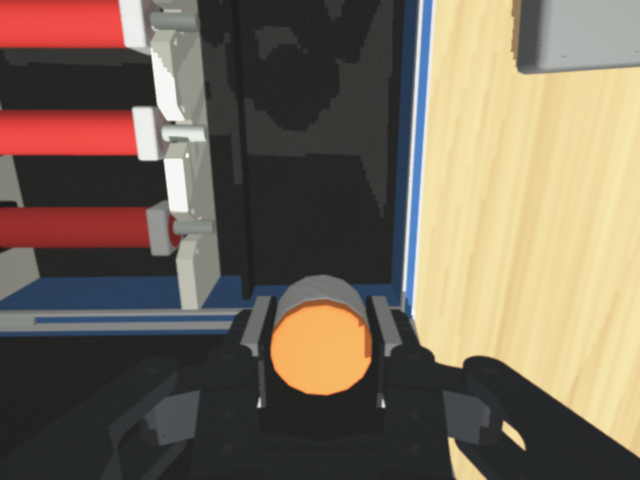

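Request:
step_arm(
  series=[
    [[-0.2, -0.6, -4], 0, 255],
    [[-0.2, -0.6, -9], 0, 255],
    [[-0.2, -0.6, -11.5], 0, 255],
    [[-0.2, -0.6, -12.4], 0, 255],
    [[-0.2, -0.6, -12.4], 0, 255],
  ],
)

```text
clock: 29.18
tcp_pos: [0.4587, 0.1896, 0.0343]
orientation: [0.003, 0.72, -0.694, -0.006]
wrist_force: [0.1, -0.0, -0.1]
finger_gap: 0.0345
```

```bash
python3 look.py 21 ws
```

```text
29.275 [0.4597 0.1903 0.0354] [ 0.0018  0.7201 -0.6938 -0.0058] 0.033946241259889126 [ 0.2 -0.2  0.1]
jaw yaw-90 -4.675254381163837
```

View pics/w21.png

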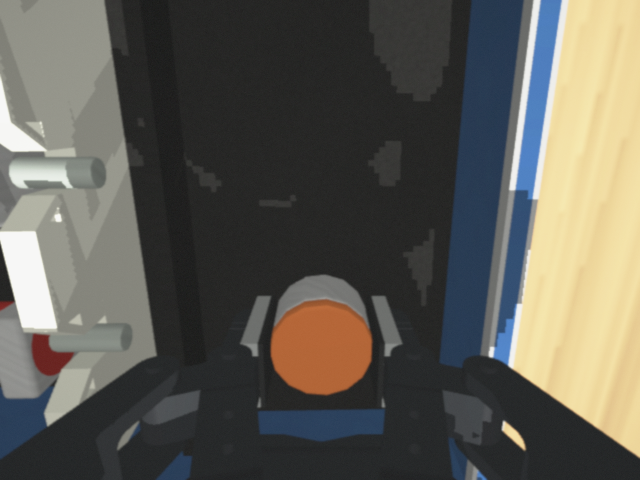

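Request:
step_arm(
  series=[
    [[0, 0, -0.2], 0, 255],
    [[0, 0, -0.3], 0, 255],
    [[0, 0, -0.3], 0, 130],
    [[0, 0, -0.3], 0, 110],
    [[0, 0, -0.3], 0, 110],
  ],
)

```text
clock: 29.9
tcp_pos: [0.4598, 0.1904, 0.0325]
orientation: [0.002, 0.72, -0.694, -0.006]
wrist_force: [-1.1, -0.1, -0.3]
finger_gap: 0.0484
```

Request:
step_arm(
  series=[
    [[0, 0, 5], 0, 110],
    [[0, 0, 11], 0, 110],
    [[0, -5, 17], -0.18, 80],
    [[2, -10, 20], -0.36, 80],
    [[4, -15, 20], -0.54, 80],
  ],
)

```text
clock: 30.52
tcp_pos: [0.5003, 0.0422, 0.2356]
orientation: [0.002, -0.507, 0.862, 0.004]
wrist_force: [2.3, -1.1, 0.0]
finger_gap: 0.0584
```

```bash
python3 look.py 22 wt
```

```text
30.625 [0.5016 0.0381 0.2336] [ 0.0013 -0.505   0.8631  0.004 ] 0.05854119856180243 [-0.9  0.  -0.7]
jaw yaw-90 1.0588571938591276
```

View pics/w22.png

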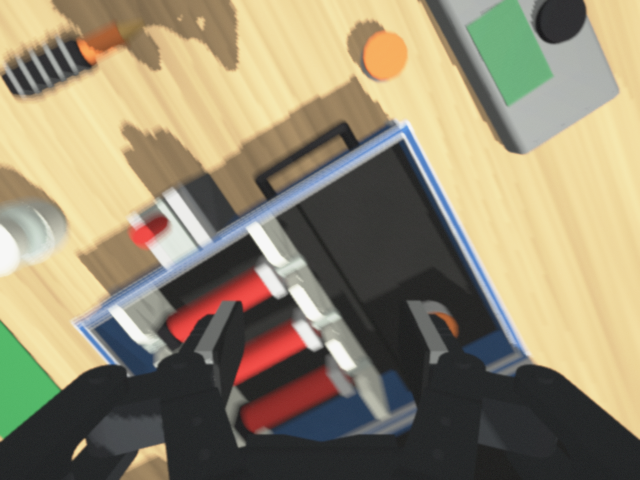

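The cap is down in the compartment at (440,318). Now the probe.

Request:
step_arm(
  series=[
    [[3, -4, 0], -0.18, 80],
    [[6, -8, 0], -0.36, 80],
    [[9, -12, 0], -0.54, 80],
    [[12, -16, 0], -0.72, 80],
    [[14, -19.9, 0], -0.9, 80],
  ],
)

```text
clock: 31.25
tcp_pos: [0.6425, -0.1615, 0.2327]
orientation: [0.003, -0.077, 0.997, 0.003]
wrist_force: [-0.6, 0.3, -0.6]
finger_gap: 0.0586
```

Request:
step_arm(
  series=[
    [[0, 0, -3], -0.18, 80],
    [[0, 0, -6], -0.25, 80],
    [[0, 0, -10], -0.25, 80],
    [[0, 0, -12], -0.25, 80],
    [[0, 0, -12], -0.25, 80],
  ],
)

```text
clock: 31.88
tcp_pos: [0.6407, -0.1602, 0.1101]
orientation: [0.0, 0.047, 0.999, 0.004]
wrist_force: [-0.6, -0.6, 0.0]
finger_gap: 0.0585
```

Request:
step_arm(
  series=[
    [[0, 0, 0], 0, 80],
    [[0, 0, 0], 0, 80],
  ],
)

```text
clock: 32.12
tcp_pos: [0.6414, -0.1602, 0.1112]
orientation: [0.001, 0.047, 0.999, 0.004]
wrist_force: [0.1, -0.2, 1.4]
finger_gap: 0.0589
```

```bash
python3 look.py 23 wst;python3 - <<'E'
from h import *
t=np.load('t18.npy',allow_pickle=True).item();print('jar',onz(t,307,150,.07))
E
```

```text
32.275 [ 0.6413 -0.1604  0.1111] [0.0012 0.0473 0.9989 0.0036] 0.05884904613852153 [-0.1 -0.3 -0.5]
jaw yaw-90 -0.09465327791896172
jar [ 0.74417678 -0.06434299  0.07      ]
```

View pics/w23.png

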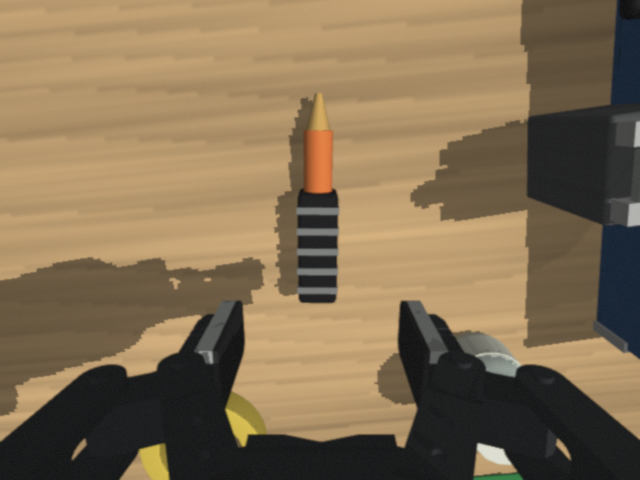

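```bash
python3 pm.py w23 318 192 318 302 .024; python3 pm.py w23 318 93 318 302 .018
```

```text
mid [ 0.6423 -0.1624  0.024 ] len 0.0692 yaw -0.0971
[ 0.6413 -0.1604  0.1111]
mid [ 0.6169 -0.1599  0.018 ] len 0.1259 yaw -0.0971
[ 0.6413 -0.1604  0.1111]
```

Handle length is 0.069 and overall 0.126, both right. The centre is (0.6423,-0.1624). Grasping.

Request:
step_arm(
  series=[
    [[0.1, -0.2, -5], 0, 80],
    [[0.1, -0.2, -9], 0, 80],
    [[0.1, -0.2, -10.7], 0, 80],
    [[0.1, -0.2, -10.7], 0, 255],
    [[0.1, -0.2, -10.7], 0, 255],
  ],
  newtons=60,
)

```text
clock: 32.9
tcp_pos: [0.6437, -0.1629, 0.006]
orientation: [0.003, 0.047, 0.999, 0.003]
wrist_force: [-4.3, 1.0, 17.9]
finger_gap: 0.023
```

Request:
step_arm(
  series=[
    [[0, 0, 0], 0, 255],
    [[0, 0, 0], 0, 255],
    [[0, 0, 5], 0, 255],
    [[0, 0, 10], 0, 255],
    [[0, 0, 15], 0, 255],
  ],
)

```text
clock: 33.52
tcp_pos: [0.6436, -0.1628, 0.1579]
orientation: [0.003, 0.047, 0.999, 0.003]
wrist_force: [0.6, 0.2, -1.7]
finger_gap: 0.0227
```

Request:
step_arm(
  series=[
    [[-3, 0, 4], -0.18, 255],
    [[-7, 1, 6], -0.36, 255],
    [[-11, 3, 6], -0.54, 255],
    [[-15, 6, 6], -0.72, 255],
    [[-18, 10, 6], -0.9, 255],
  ],
)

```text
clock: 34.15
tcp_pos: [0.462, -0.0624, 0.2183]
orientation: [0.004, 0.48, 0.877, 0.002]
wrist_force: [0.5, 0.1, -0.4]
finger_gap: 0.0227
```

Request:
step_arm(
  series=[
    [[0, 4, 0], -0.18, 255],
    [[0, 8, 0], -0.36, 255],
    [[0, 12, 0], -0.5, 255],
    [[0, 12.7, 0], -0.53, 255],
    [[0, 12.7, 0], -0.53, 255],
  ],
)

```text
clock: 34.78
tcp_pos: [0.4619, 0.0653, 0.2187]
orientation: [0.005, 0.693, 0.721, 0.001]
wrist_force: [-0.7, -0.4, -0.9]
finger_gap: 0.0226
```

```bash
python3 look.py 24 ws
```

```text
34.875 [0.462  0.0644 0.2185] [4.800e-03 6.932e-01 7.208e-01 6.000e-04] 0.022413073724362357 [ 1.4 -0.5 -0.8]
jaw yaw-90 -1.5317930870322614
```

View pics/w24.png

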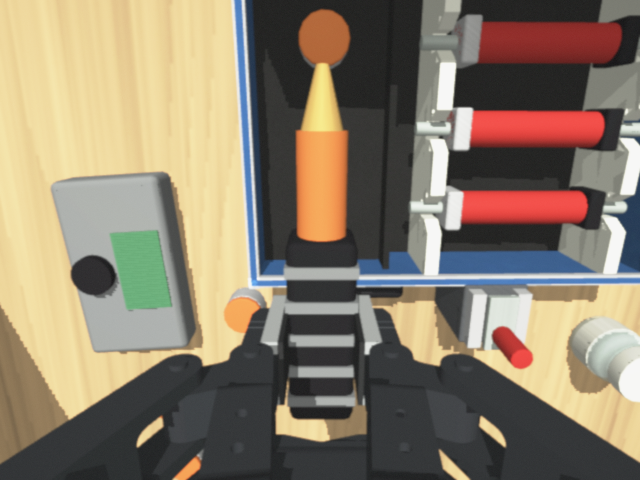

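The probe is held, pointing +y, with room ahead of the cap. Lowering into the compartment.

Request:
step_arm(
  series=[
    [[0, 0, -6], 0, 255],
    [[0, 0, -12], 0, 255],
    [[0, 0, -16], 0, 255],
    [[0, 0, -18], 0, 255],
    [[0, 0, -18], 0, 255],
  ],
)

```text
clock: 35.5
tcp_pos: [0.4605, 0.0636, 0.0371]
orientation: [0.003, 0.694, 0.72, -0.001]
wrist_force: [0.3, -0.8, -1.5]
finger_gap: 0.0227
```

```bash
python3 look.py 25 ws
python3 - <<'E'
import cv2
t=cv2.imread('pics/s25.png');cv2.imwrite('pics/s25z.png',cv2.resize(t[60:290,280:510],None,fx=2.6,fy=2.6,interpolation=cv2.INTER_CUBIC))
E
```

```text
35.6 [0.4626 0.0638 0.0392] [0.0051 0.6935 0.7205 0.0008] 0.022543960461010926 [ 0.4 -0.2  0.1]
jaw yaw-90 -1.5326006278739108
```

View pics/w25.png

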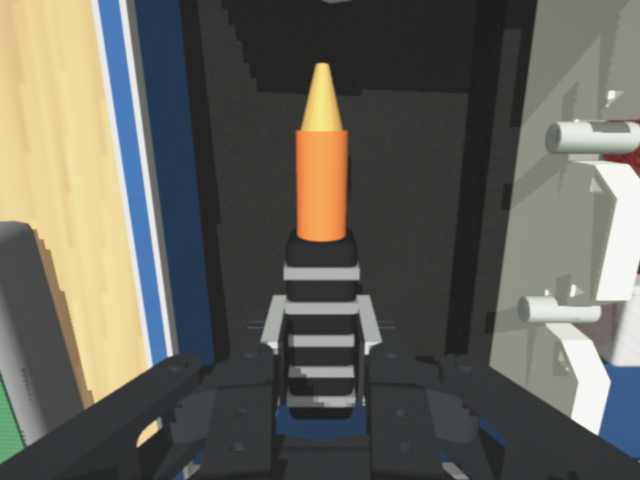

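View pics/s25z.png

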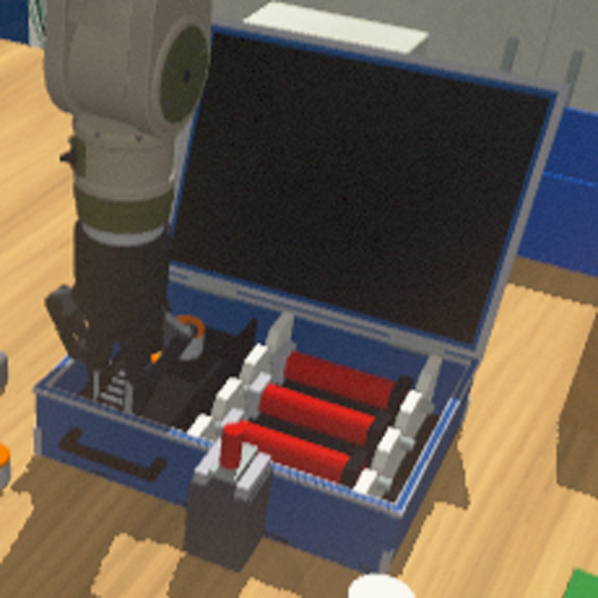

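Request:
step_arm(
  series=[
    [[0, 0, -0.3], 0, 255],
    [[0, 0, -0.6], 0, 255],
    [[0, 0, -0.6], 0, 255],
    [[0, 0, -0.6], 0, 130],
    [[0, 0, -0.6], 0, 125],
  ],
)

```text
clock: 36.22
tcp_pos: [0.4628, 0.0639, 0.0335]
orientation: [0.005, 0.693, 0.721, 0.001]
wrist_force: [0.2, 0.3, 0.3]
finger_gap: 0.0434
```

Request:
step_arm(
  series=[
    [[0, 0, 0], 0, 125],
    [[0, 0, 5], 0, 125],
    [[0, 0, 11], 0, 125],
    [[0, 0, 17], 0.18, 125],
    [[0, 0, 22], 0.36, 125],
  ],
)

```text
clock: 36.85
tcp_pos: [0.463, 0.0639, 0.2561]
orientation: [0.006, 0.551, 0.835, 0.003]
wrist_force: [0.7, -0.7, -0.7]
finger_gap: 0.0435
```

Request:
step_arm(
  series=[
    [[2, 2, 3], 0.18, 125],
    [[2, 4, 6], 0.36, 125],
    [[2, 5, 9], 0.54, 125],
    [[2, 5, 9], 0.72, 125],
    [[2, 5, 9], 0.9, 125],
  ],
)

```text
clock: 37.48
tcp_pos: [0.4832, 0.1142, 0.3466]
orientation: [0.005, 0.13, 0.992, 0.005]
wrist_force: [1.1, 0.2, 0.0]
finger_gap: 0.0437
```

Request:
step_arm(
  series=[
    [[0, 0, 3], 0.18, 125],
    [[0, 0, 6], 0.3, 125],
    [[0, 0, 6], 0.3, 125],
    [[0, 0, 6], 0.3, 125],
  ],
)

```text
clock: 37.98
tcp_pos: [0.4832, 0.1142, 0.4061]
orientation: [0.004, -0.02, 1.0, 0.006]
wrist_force: [-0.4, -0.6, -0.2]
finger_gap: 0.0438
```

```bash
python3 look.py 26 wst
```

```text
38.125 [0.4828 0.1142 0.4056] [ 0.003  -0.0198  0.9998  0.0056] 0.04360617819876851 [-0.1 -0.5 -0.2]
jaw yaw-90 0.03952887413830419
```

View pics/w26.png

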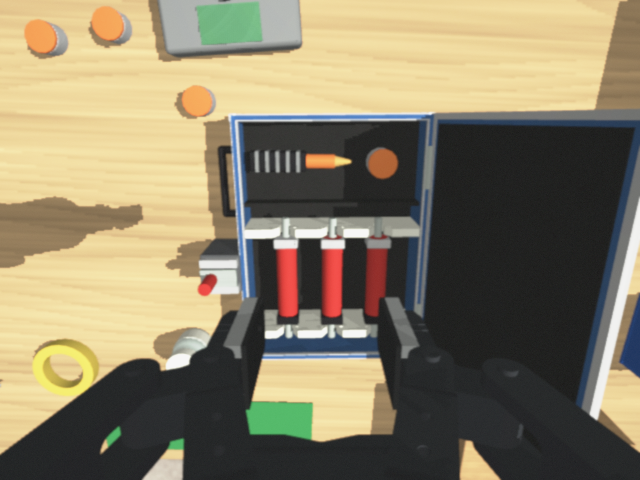

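View pics/s26.png

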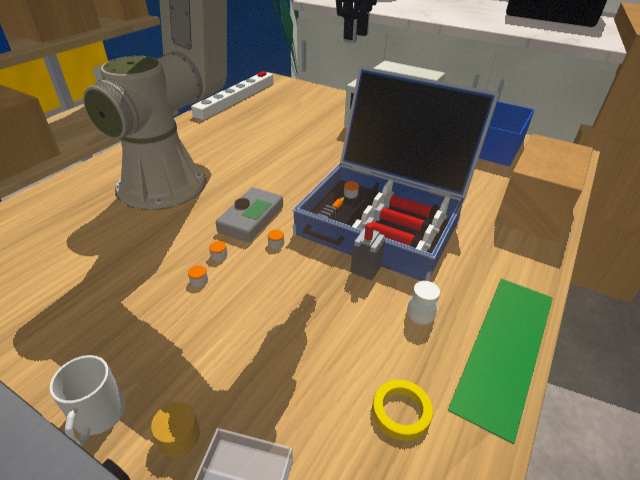

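Everything is in the case. Before closing I'll check the pins' positions and heights: I'll draw where the seated pin ends should project and compare.

Run:
```python
from h import *
def cs(x,y,z): return [.6155+x-.044*y,.137+y+.044*x,z]
for k,x0,x1,y0,y1,f in(('w',235,425,210,345,4.2),('s',290,465,160,275,4.4)):
    c=np.load(k+'26.npy',allow_pickle=True).item();im=cv2.cvtColor(c['frame'],cv2.COLOR_RGB2BGR)
    z=cv2.resize(im[y0:y1,x0:x1],None,fx=f,fy=f,interpolation=cv2.INTER_CUBIC)
    for y in(-.06,0,.06):
        for x in(-.085,.085):
            p=proj(c,cs(x,y,.047)); cv2.circle(z,(int((p[0]-x0+.5)*f),int((p[1]-y0+.5)*f)),4,(0,255,0),1)
    cv2.imwrite('pics/%s26z.png'%k,z)
```

```text
(no output)
```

View pics/w26z.png

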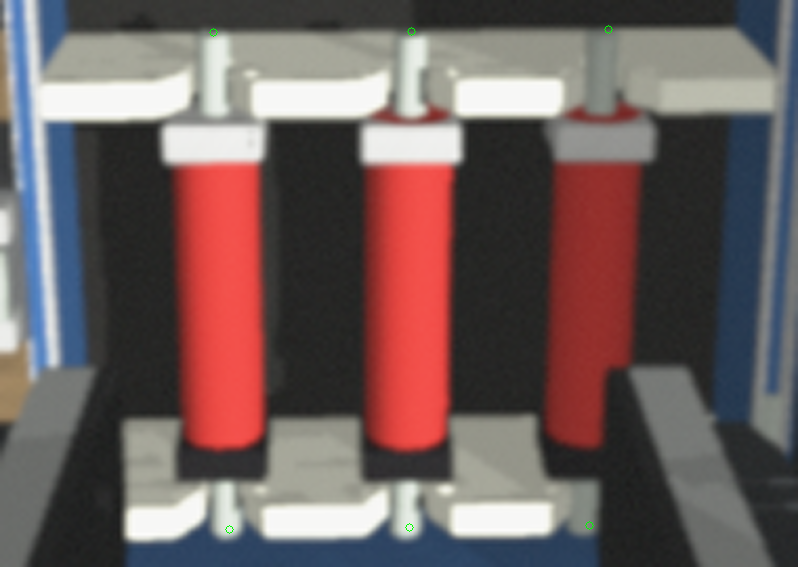

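View pics/s26z.png

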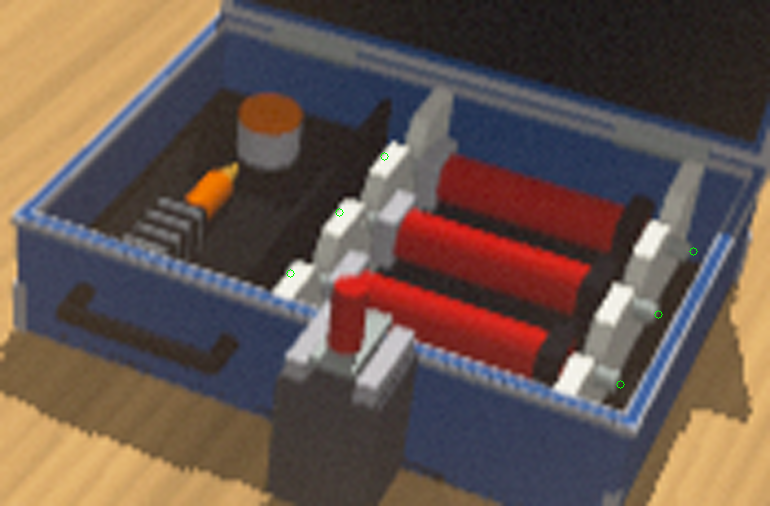

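The seated pin positions match within about 2 mm in both views. Now I'll measure the lid's free edge.

Run:
```python
from h import *
t=np.load('t26.npy',allow_pickle=True).item();s=np.load('s26.npy',allow_pickle=True).item()
for a,b in(((86,295),(361,70)),((91,128),(494,96))):
    print(tri([ray(t,*a),ray(s,*b)]))
cv2.imwrite('pics/t26l.png',cv2.resize(cv2.cvtColor(t['frame'],cv2.COLOR_RGB2BGR)[110:310,70:290],None,fx=3.4,fy=3,interpolation=cv2.INTER_CUBIC))
```

```text
([0.3974, 0.3265, 0.2779], [0.001, 0.001])
([0.7064, 0.3363, 0.281], [0.0031, 0.0031])
```

View pics/t26l.png

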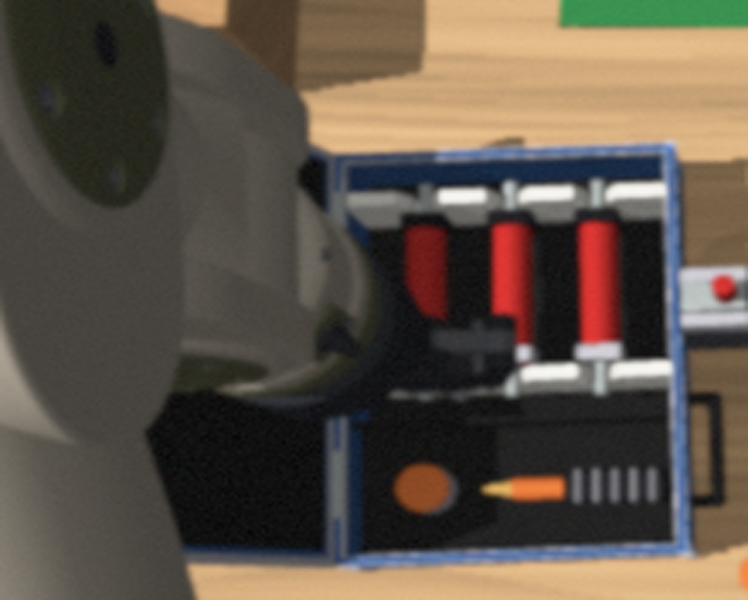

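The lid stands at about 1.95 rad, with its free edge near y=0.33, z=0.28. I'll go over it with the gripper closed and push from behind.

Request:
step_arm(
  series=[
    [[2, 5, 2], 0, 255],
    [[4, 10, 2], 0, 255],
    [[6, 15.5, 2], 0, 255],
    [[8, 21, 2], 0, 255],
    [[8.2, 27, 2], 0, 255],
  ],
)

```text
clock: 38.75
tcp_pos: [0.5658, 0.3853, 0.4242]
orientation: [0.003, -0.019, 1.0, 0.005]
wrist_force: [3.0, 0.7, 1.1]
finger_gap: 0.0
```

Request:
step_arm(
  series=[
    [[0, 1.6, 0], 0, 255],
    [[0, 1.6, -5], 0, 255],
    [[0, 1.6, -10], 0, 255],
    [[0, 1.6, -15], 0, 255],
    [[0, 1.6, -16], 0, 255],
  ],
)

```text
clock: 39.38
tcp_pos: [0.5612, 0.399, 0.2566]
orientation: [-0.004, -0.019, 1.0, 0.002]
wrist_force: [-0.9, -1.5, 0.2]
finger_gap: 0.0002
```

```bash
python3 look.py 27 ws
```

```text
39.475 [0.5657 0.4012 0.264 ] [ 0.0021 -0.0186  0.9998  0.0049] 1.2103085277112185e-05 [-0.4  0.1  1. ]
jaw yaw-90 0.03727216878410067
```

View pics/w27.png

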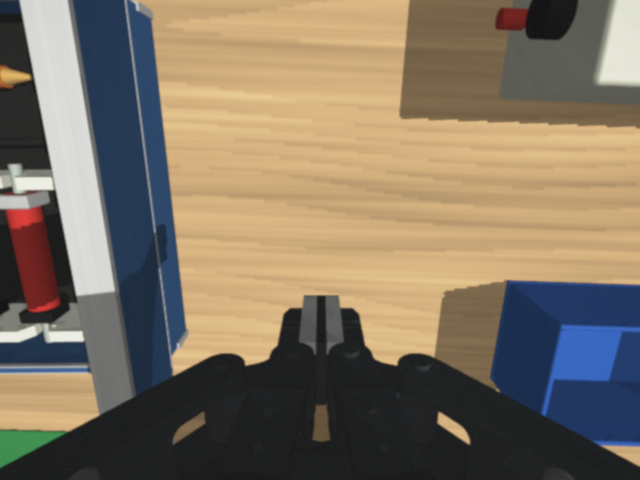

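View pics/s27.png

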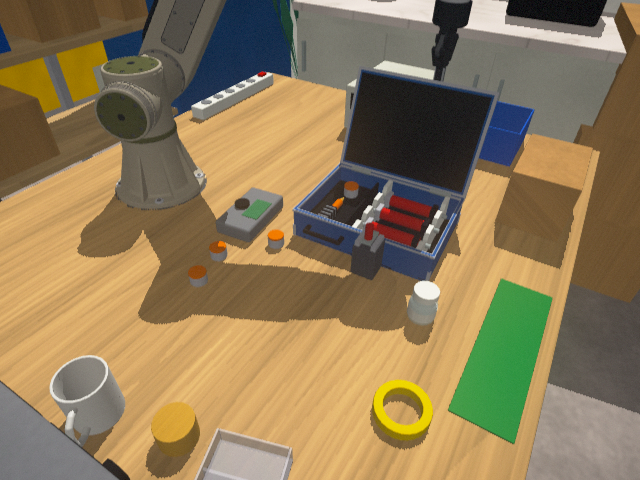

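Request:
step_arm(
  series=[
    [[0, -2, -0.5], 0, 255],
    [[0, -4, -0.5], 0, 255],
    [[0, -6, -0.5], 0, 255],
    [[0, -8, -0.5], 0, 255],
    [[0, -10, -0.5], 0, 255],
  ],
)

```text
clock: 40.1
tcp_pos: [0.5672, 0.3009, 0.2612]
orientation: [0.004, -0.019, 1.0, 0.006]
wrist_force: [2.9, 6.5, 22.4]
finger_gap: -0.0
```

```bash
python3 look.py 28 ws
```

```text
40.2 [0.5674 0.2989 0.2618] [ 0.0046 -0.0176  0.9998  0.0049] 0.00010055030160417164 [ 1.4 -0.8  9. ]
jaw yaw-90 0.03515753377618758
```

View pics/w28.png

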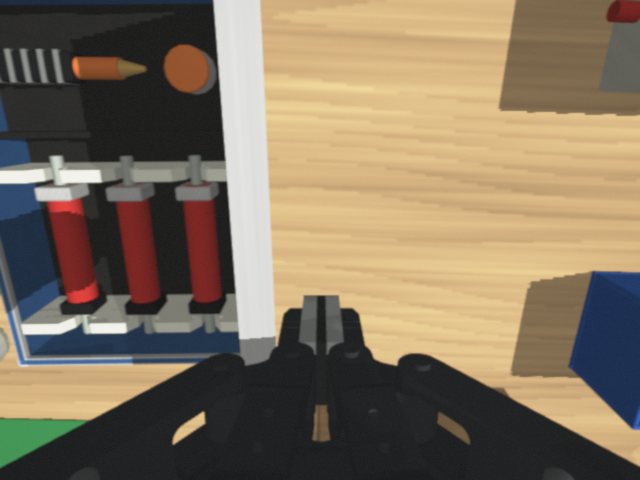

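The lid edge presses up on the knuckles with about 9 N, so I'll raise the tool a little before pushing on.

Request:
step_arm(
  series=[
    [[0, 0.5, 1], 0, 255],
    [[0, 0.5, 2], 0, 255],
    [[0, 0, 2.2], 0, 255],
    [[0, -1.5, 2.2], 0, 255],
    [[0, -3, 2.2], 0, 255],
  ],
)

```text
clock: 40.83
tcp_pos: [0.5674, 0.2683, 0.2836]
orientation: [0.005, -0.018, 1.0, 0.005]
wrist_force: [1.0, 2.5, 0.5]
finger_gap: -0.0
```

```bash
python3 look.py 29 ws
```

```text
40.925 [0.5672 0.2668 0.2836] [ 0.0042 -0.0165  0.9998  0.0043] 0.00033858695768016194 [-0.2  0.3 -0.3]
jaw yaw-90 0.03309018982487588
```

View pics/w29.png

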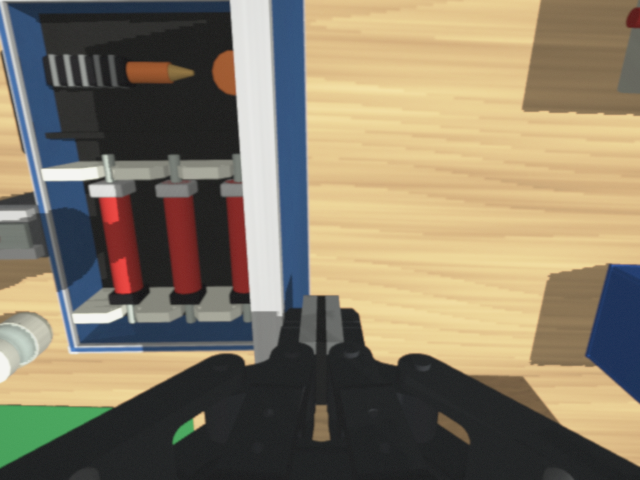

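View pics/s29.png

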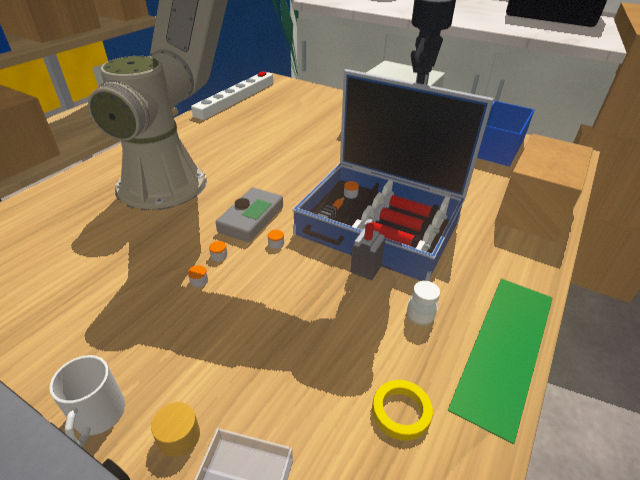

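Request:
step_arm(
  series=[
    [[0, -2.5, -0.8], 0, 255],
    [[0, -4.3, -2.2], 0, 255],
    [[0, -6.6, -3.2], 0, 255],
    [[0, -9, -4.2], 0, 255],
    [[0, -11, -5.4], 0, 255],
  ],
)

```text
clock: 41.55
tcp_pos: [0.5672, 0.1557, 0.2293]
orientation: [0.004, -0.016, 1.0, 0.004]
wrist_force: [2.0, 1.4, 1.6]
finger_gap: -0.0002
```

```bash
python3 look.py 30 ws
```

```text
41.65 [0.5661 0.1546 0.2279] [ 0.0025 -0.0151  0.9999  0.0036] 0.0003110403128633259 [-0.9  0.5  0.3]
jaw yaw-90 0.030147502044500563
```

View pics/s30.png

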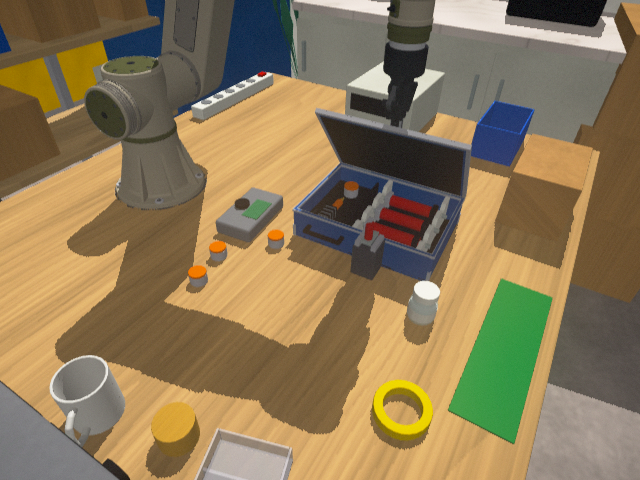

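Request:
step_arm(
  series=[
    [[0, -1.9, -1.5], 0, 255],
    [[0, -3.6, -3.3], 0, 255],
    [[0, -5.1, -5.3], 0, 255],
    [[0, -6.3, -7.5], 0, 255],
    [[0, -7.2, -9.8], 0, 255],
  ],
)

```text
clock: 42.28
tcp_pos: [0.5665, 0.0825, 0.13]
orientation: [0.003, -0.015, 1.0, 0.004]
wrist_force: [0.8, 0.7, 0.1]
finger_gap: -0.0003
```

```bash
python3 look.py 31 ws
```

```text
42.375 [0.5641 0.0822 0.1277] [-1.000e-04 -1.450e-02  9.999e-01  3.500e-03] -2.177520073177426e-05 [-0.4  0.2 -0.4]
jaw yaw-90 0.02907322250074973
```

View pics/s31.png

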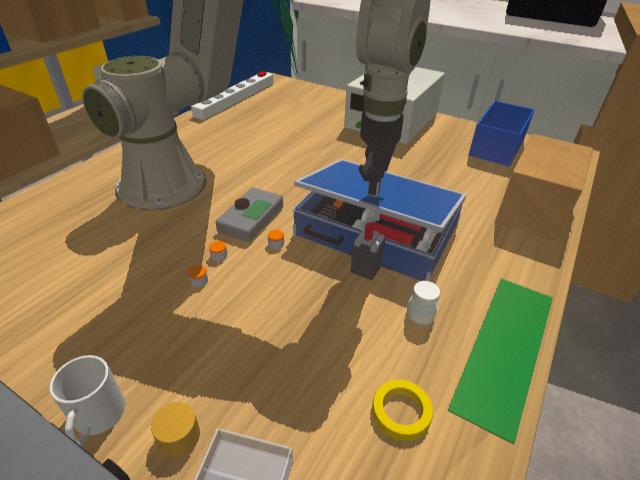

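Request:
step_arm(
  series=[
    [[0, -0.4, -1.5], 0, 255],
    [[0, -0.7, -3], 0, 255],
    [[0, -0.8, -4], 0, 255],
    [[0, -0.8, -4.6], 0, 255],
  ],
)

```text
clock: 42.88
tcp_pos: [0.5637, 0.0741, 0.0809]
orientation: [-0.001, -0.015, 1.0, 0.003]
wrist_force: [-2.0, -1.5, 17.7]
finger_gap: -0.0002
```

Request:
step_arm(
  series=[
    [[0, 0, -0.1], 0, 255],
    [[0, 0, -0.2], 0, 255],
    [[0, 0, -0.2], 0, 255],
  ],
)

```text
clock: 43.25
tcp_pos: [0.5637, 0.0741, 0.081]
orientation: [0.0, -0.015, 1.0, 0.003]
wrist_force: [-4.8, -0.3, 14.2]
finger_gap: 0.0002
```

```bash
python3 look.py 32 ws
python3 - <<'E'
import cv2
t=cv2.imread('pics/s32.png');cv2.imwrite('pics/s32z.png',cv2.resize(t[130:290,280:480],None,fx=3.8,fy=3.6,interpolation=cv2.INTER_CUBIC))
E
```

```text
43.35 [0.5638 0.0741 0.081 ] [ 1.000e-04 -1.460e-02  9.999e-01  3.100e-03] 3.830702397222261e-05 [-4.7 -0.8 13.6]
jaw yaw-90 0.029143436039343662
```

View pics/s32z.png

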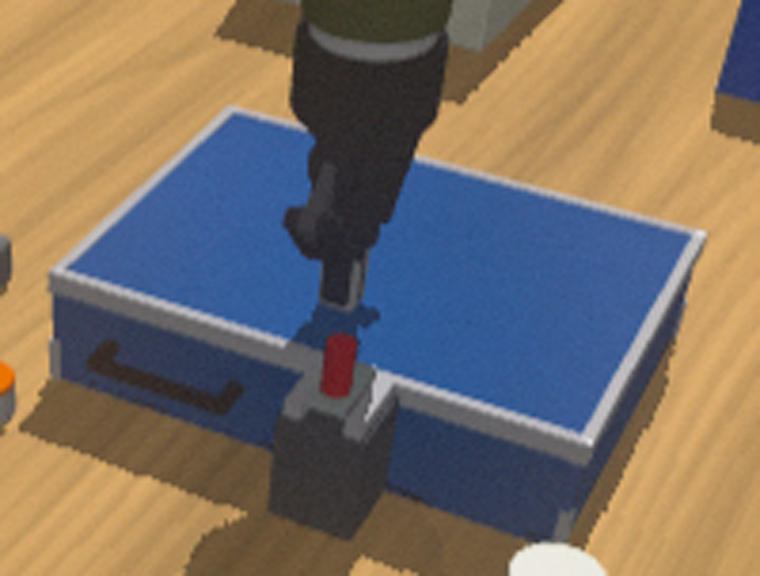

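The lid is shut: the fingertips rest on it at z=0.081, as expected (72+9 mm), with 14 N. Now to the bolt knob.

Request:
step_arm(
  series=[
    [[0, 0, 5], 0, 255],
    [[0, 0, 10], 0, 255],
    [[1, -5, 12], 0, 255],
    [[2, -10, 12], 0, 255],
    [[2, -15, 12], 0, 255],
  ],
)

```text
clock: 43.98
tcp_pos: [0.5845, -0.0771, 0.2014]
orientation: [0.001, -0.015, 1.0, 0.003]
wrist_force: [0.5, 0.2, -0.1]
finger_gap: 0.0001
```

Request:
step_arm(
  series=[
    [[0, 0, 0], 0, 255],
    [[0, 0, 0], 0, 255],
  ],
)

```text
clock: 44.22
tcp_pos: [0.5843, -0.077, 0.2012]
orientation: [0.001, -0.015, 1.0, 0.003]
wrist_force: [0.0, 1.5, 0.1]
finger_gap: -0.0
```

```bash
python3 look.py 33 wst
python3 - <<'E'
from h import *
for k in 'wst':
    c=np.load(k+'33.npy',allow_pickle=True).item()
    h=cv2.cvtColor(c['frame'],cv2.COLOR_RGB2HSV);m=cv2.inRange(h,(0,150,60),(6,255,255))|cv2.inRange(h,(174,150,60),(180,255,255))
    n,l,st,ce=cv2.connectedComponentsWithStats(m)
    for i in range(1,n):
        if st[i][4]>15: print(k,ce[i].round(1),st[i],onz(c,*ce[i],.108).round(4))
E
```

```text
44.375 [ 0.5844 -0.0758  0.2014] [ 7.000e-04 -1.590e-02  9.999e-01  3.100e-03] -0.0001398129302437634 [-0.2 -0.3 -0.2]
jaw yaw-90 0.03173695896632811
w [424.6 276.9] [408 257  34  40 882] [ 0.6036 -0.0116  0.108 ]
s [261.4  73.6] [258  71   8   6  29] [-0.0899  0.5644  0.108 ]
s [387.8 132.2] [385 130   7   6  28] [0.4571 0.3945 0.108 ]
s [368.8 230.8] [365 223   9  17 113] [ 0.6011 -0.0121  0.108 ]
t [481.  142.4] [462 134  38  17 348] [ 0.7505 -0.4597  0.108 ]
t [525.2 296.8] [523 293   6   9  42] [ 0.4015 -0.5388  0.108 ]
t [ 38.4 298.6] [ 33 296  12   6  61] [0.3979 0.5065 0.108 ]
```

View pics/w33.png

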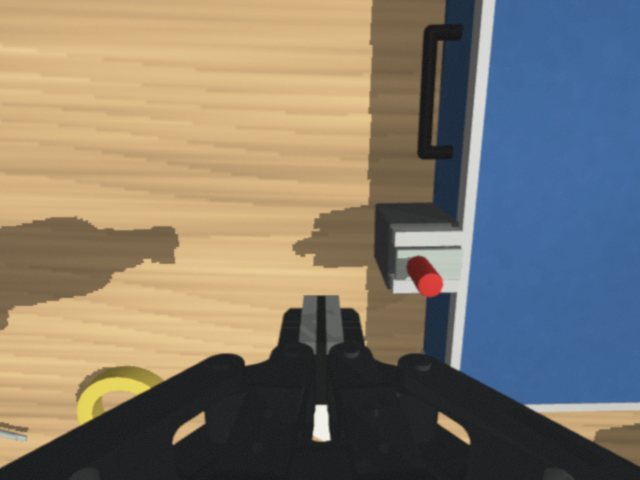

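The knob is at (0.602,-0.012,0.108) in two views. Lowering the closed fingers on its outer side and pushing +y.

Request:
step_arm(
  series=[
    [[1, 0, -5], 0, 255],
    [[1.8, 0, -9.8], 0, 255],
    [[1.8, 0, -9.8], 0, 255],
    [[1.8, 0, -9.8], 0, 255],
  ],
)

```text
clock: 44.88
tcp_pos: [0.6029, -0.0752, 0.1049]
orientation: [0.001, -0.016, 1.0, 0.003]
wrist_force: [0.1, 0.4, 0.4]
finger_gap: -0.0002
```

```bash
python3 look.py 34 ws
python3 - <<'E'
import cv2
t=cv2.imread('pics/s34.png');cv2.imwrite('pics/s34z.png',cv2.resize(t[130:290,280:480],None,fx=3.8,fy=3.6,interpolation=cv2.INTER_CUBIC))
E
```

```text
44.975 [ 0.6038 -0.0758  0.106 ] [ 0.0025 -0.0162  0.9999  0.0026] 0.00012261756515943032 [ 0.3  0.7 -0.4]
jaw yaw-90 0.032321388173777166
```

View pics/w34.png

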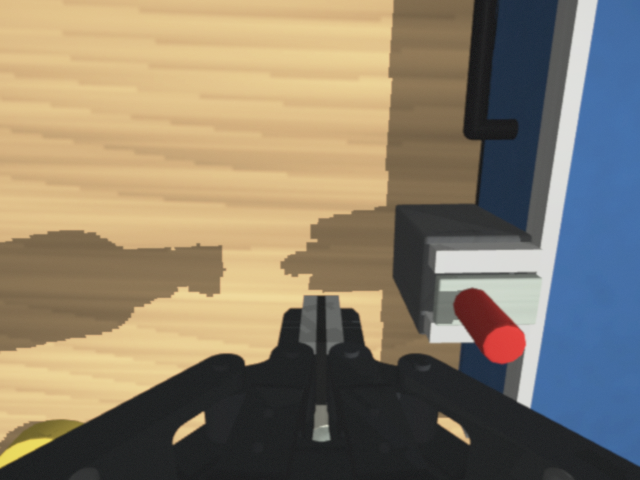

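View pics/s34z.png

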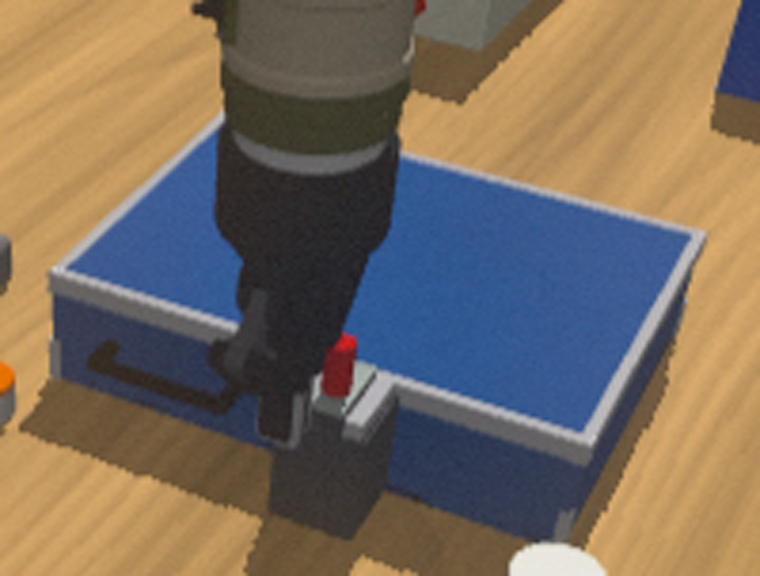

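Request:
step_arm(
  series=[
    [[-0.1, 2, -0.2], 0, 255],
    [[-0.1, 3.5, -0.2], 0, 255],
    [[-0.1, 4.5, -0.2], 0, 255],
    [[-0.1, 5.5, -0.2], 0, 255],
    [[-0.1, 6.5, -0.2], 0, 255],
  ],
)

```text
clock: 45.6
tcp_pos: [0.6027, -0.0104, 0.1041]
orientation: [0.002, -0.016, 1.0, 0.002]
wrist_force: [-1.7, -2.5, 1.7]
finger_gap: 0.0003
```

Request:
step_arm(
  series=[
    [[0, 0.5, 0], 0, 255],
    [[0, 1, 0], 0, 255],
    [[0, 1.3, 0], 0, 255],
    [[0, 1.3, 0], 0, 255],
  ],
)

```text
clock: 46.1
tcp_pos: [0.6025, 0.0022, 0.1039]
orientation: [0.002, -0.016, 1.0, 0.002]
wrist_force: [-1.5, -3.4, -0.0]
finger_gap: 0.0001
```

```bash
python3 look.py 35 ws
```

```text
46.2 [0.6025 0.0022 0.1039] [ 0.0022 -0.0159  0.9999  0.0022] -0.00013111320390956407 [-1.7 -3.3  0.7]
jaw yaw-90 0.03171489530673499
```

View pics/w35.png

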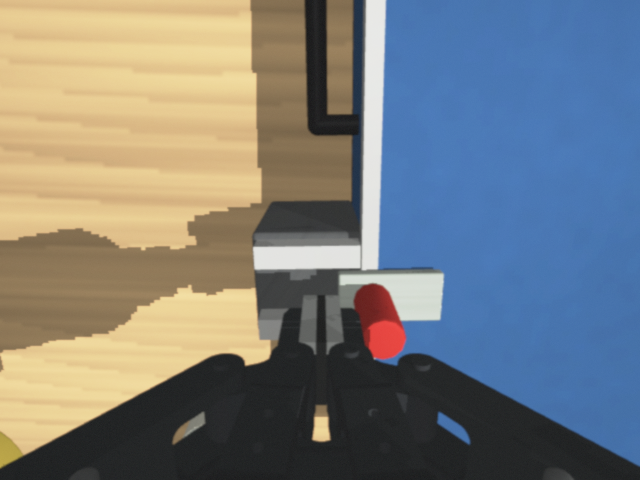

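Request:
step_arm(
  series=[
    [[0, 0.3, 0], 0, 255],
    [[0, 0.4, 0], 0, 255],
    [[0, 0.4, 0], 0, 255],
  ],
)

```text
clock: 46.58
tcp_pos: [0.6025, 0.0027, 0.1041]
orientation: [0.002, -0.015, 1.0, -0.001]
wrist_force: [-2.8, -13.1, 1.2]
finger_gap: -0.0001
```

```bash
python3 look.py 36 ws;  python3 - <<'E'
from h import *
R=[]
for k in 'ws':
    c=np.load(k+'36.npy',allow_pickle=True).item()
    h=cv2.cvtColor(c['frame'],cv2.COLOR_RGB2HSV);m=cv2.inRange(h,(0,150,60),(6,255,255))|cv2.inRange(h,(174,150,60),(180,255,255))
    n,l,st,ce=cv2.connectedComponentsWithStats(m)
    for i in range(1,n):
        if st[i][4]>15: print(k,ce[i].round(1),st[i][4],onz(c,*ce[i],.108).round(4))
E
```

```text
46.675 [0.6025 0.0027 0.1041] [ 1.900e-03 -1.450e-02  9.999e-01 -9.000e-04] 6.0715279402496125e-05 [ -2.5 -13.2   1.2]
jaw yaw-90 0.028977199066104298
w [378.1 321.2] 2478 [0.6023 0.0237 0.108 ]
s [261.4  73.6] 29 [-0.0899  0.5644  0.108 ]
```

The bolt is at its stop: 13 N with no further motion, and the knob has travelled 35 mm. Backing off and doing the final check.

Request:
step_arm(
  series=[
    [[0, -2, 0], 0, 255],
    [[0, -5, 0], 0, 255],
    [[0, -5, 6], 0, 255],
    [[0, -7, 12], 0, 255],
    [[-3, -12, 18], 0, 255],
  ],
)

```text
clock: 47.3
tcp_pos: [0.5818, -0.1044, 0.2709]
orientation: [0.004, -0.016, 1.0, -0.001]
wrist_force: [-0.2, 0.5, -0.5]
finger_gap: -0.0001
```

Request:
step_arm(
  series=[
    [[-2, -5, 4], 0, 255],
    [[-2, -5, 4], 0, 255],
    [[-2, -5, 4], 0, 255],
  ],
)

```text
clock: 47.68
tcp_pos: [0.5619, -0.1547, 0.3105]
orientation: [0.004, -0.015, 1.0, 0.0]
wrist_force: [0.4, 0.4, 0.1]
finger_gap: 0.0001
```

```bash
python3 look.py 37 wst;  python3 - <<'E'
from h import *
R=[]
for k in 'wst':
    c=np.load(k+'37.npy',allow_pickle=True).item()
    h=cv2.cvtColor(c['frame'],cv2.COLOR_RGB2HSV);m=cv2.inRange(h,(0,150,60),(6,255,255))|cv2.inRange(h,(174,150,60),(180,255,255))
    n,l,st,ce=cv2.connectedComponentsWithStats(m)
    for i in range(1,n):
        if st[i][4]>15: print(k,ce[i].round(1),st[i][4],onz(c,*ce[i],.108).round(4))
E
```

```text
47.825 [ 0.5616 -0.1532  0.3091] [ 2.700e-03 -1.640e-02  9.999e-01  4.000e-04] -8.915453190530782e-05 [-0.   0.7 -0.2]
jaw yaw-90 0.03276790524981754
w [518.1 254.6] 467 [0.6014 0.0235 0.108 ]
w [ 43.2 358.5] 1604 [ 0.7232 -0.4248  0.108 ]
s [261.4  73.6] 29 [-0.0899  0.5644  0.108 ]
s [387.8 132.1] 28 [0.4567 0.3949 0.108 ]
s [375.9 221.2] 108 [0.5995 0.023  0.108 ]
t [481.  142.4] 347 [ 0.7505 -0.4599  0.108 ]
t [266.6 206. ] 35 [0.6014 0.0241 0.108 ]
t [524.8 296.7] 46 [ 0.4017 -0.538   0.108 ]
t [ 38.2 298.6] 63 [0.3979 0.5068 0.108 ]
```

View pics/s37.png

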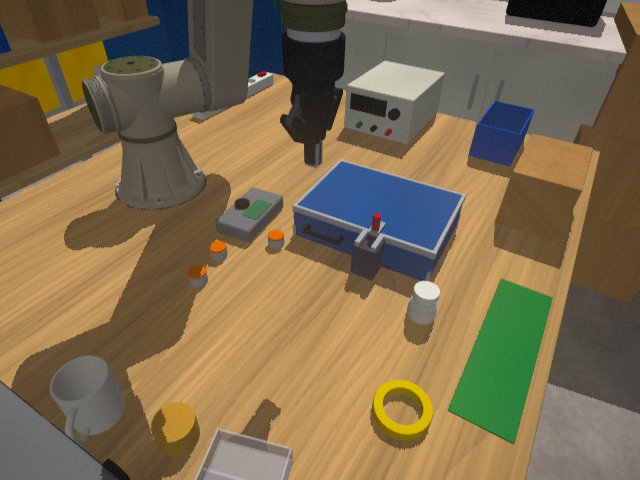

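View pics/w37.png

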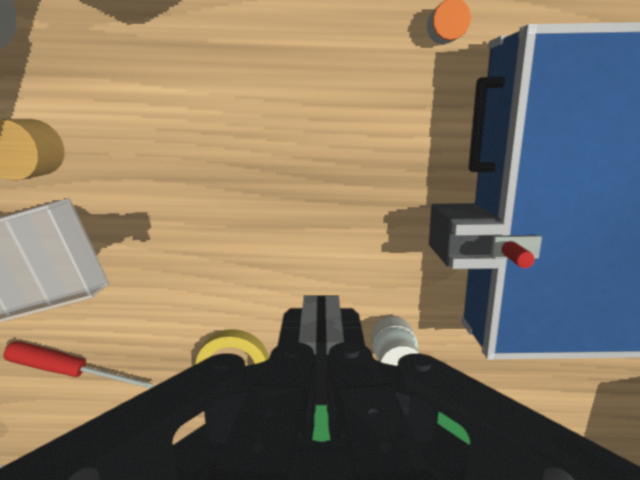

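The lid is flat and shut, with the bolt plate lying over it. The knob is at y=0.0235 against -0.012 at the start, in all three views. Jar and weight have not moved and the robot is clear, so I'm handing in.

```bash
python3 -c "
from workcell import env
print(env.hand_in())"
```

```text
the job is handed in; nothing more can be done
None
```

The test kit is packed and handed in at about 48 s of the 208 s allowed. `env.hand_in()` gives no verdict, so these are my own checks.

- **Tubes:** All three red tubes are in their own bays. Just before the lid closed, the pin ends that could be seen were within about 2–3 mm of their seated positions in the wrist and scene views. The tubes sit about 2 mm towards +x, and one far pin was partly hidden.
- **Probe and cap:** Both lie in the accessory compartment, released from about floor level. I checked by eye that they were down, but did not measure their heights after release. The cap is the one that was farthest from the robot. The probe had been knocked about 5 cm while I worked on the tubes, so I measured it again before grasping it.
- **Lid:** It is shut. The fingertips stopped on it at z = 0.081 m with 14 N, which matches the 72 + 9 mm expected. On the way down the lid edge pushed up on the gripper with a reading of 22 N, falling to 9 N, so I raised the tool before continuing.
- **Bolt:** It is home against its stop, at 13 N with no further motion. The knob moved about 35.5 mm, and all three cameras agree.
- **Bystanders:** The jar and brass weight look unmoved, and the robot stood clear at hand-in.

**Disagreements:** My reading of the slot edges in the wrist picture differed by up to 8 mm from the case pose taken from the rim. The rim pose proved right to about 2 mm when the tubes seated. For the middle tube I shifted 2 mm after feeling a 4 N side force.

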